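Press-check a housing in the toggle-clamp nest, then pack it

ROBOT

A 6-joint arm with a two-finger parallel gripper is mounted at the origin on the work surface. World frame = base frame: x ahead of the robot, y to its left, z up, the work surface at z = 0. Lengths are in m, angles in rad, forces in N, time in s.
With the tool pointing down it reaches from about 0.325 to 0.875 m from the base axis. Payload 4.4 kg.
Tool frame: the origin (TCP) lies at the very end of the fingers, on their centre line; the grasp point (between the pads) lies 19 mm behind it; y points along the fingers, z is the direction in which the jaws open and shut, and the axes are right-handed (so a half turn about y gives the same grasp; the last joint's range is limited). The gripper opens to 85 mm and grips with 20 to 120 N. Pads are 22 mm wide; open, the fingers measure 114 mm over their backs; the gripper's body (76 mm by 85 mm) begins 54 mm behind the grasp point. The pads swing forward as they close: fully open they stand 13 mm farther back than shut.
Start: joints at [-1.365, 0.207, 1.542, -0, 1.393, -0.15], TCP at [0.201, -0.539, 0.231] pointing down, gripper open.
Joint ranges: [-2.73, 2.73], [-0.86, 2.22], [0.23, 2.46], [-1.11, 4.25], [0.08, 2.63], [-2.82, 2.82]. Speed limits (rad/s): [2.79, 2.79, 3.14, 3.14, 3.14, 3.14].

INTERFACE

Orientations are given as a unit quaternion [x, y, z, w].
In Python, from workcell import robot gives the robot as it stands.
- The arm moves only by the tool jog_arm, never from a script. Its argument "motion" is a list that holds one entry, the list of rows, each a list of 4 numbers: the shift along the tool's x, y, z in m, then the turn about the tool's y in units of 6 degrees (1.0 is 6 degrees). A call has exactly 5 rows; each row is the pose to reach, as a shift and turn from the pose commanded when the call began, along the tool's axes at that moment; what a row does not reach only later rows make up. A row lasts 1/10 s, in which the tool goes at most 50 mm and 8.59 degrees, less where a joint would pass 70% of its speed; a pose out of reach is approached as far as the arm can. A call with a gripper value outside its range is refused whole. "grip" is the finger opening in m, from 0 to 0.0854, set as the call begins (left out, the last holds). The fingers move at their own pace and stop on an object; the grip force is fixed at half the most. Time passes only in rows, so rows that repeat a pose let the fingers close, or fill a call up. It gives the time, the measured TCP pose, the force and the opening at its end, in the units of the state.
- robot.get_obs(): the state, without advancing time (a new reading comes with each control period).
- robot.capture(name): name is "side" or "top" or "wrist"; returns the picture (480x640x3 uint8, red, green, blue); there is no depth.
- robot.camera_info(name): a dict with "intrinsics" (3x3 intrinsics, pixels), "pose" (4x4, takes a point from camera to world coordinates). Camera axes: x right, y down, z forward; pixel columns grow to the right and rows downward; lengths in m; the calibration is good to about 2 mm. A picture is of the moment at which its call begins: read the wrist's pose just before it. camera_info takes no time and is no camera call; for the wrist camera it gives the pose at the moment of the call.
- robot.sign_off(): hands the job in, once; it reports no verdict.
Trained networks look in the newest picture that a camera, given by its name, has taken for a name from the list of things; names that differ only in an ending like _2 or _b are one class to them, and where a whole thing is asked for, a point or a joint stands for the part that bears it (a point fixed in the world has none). Each returns a list of dicts, best first, with "conf" (0 to 1); they miss things now and then, are a little off and sometimes report something else, mostly with a low value. They report only what shows in the picture. A call takes as long as a camera call. They do not tell look-alikes from the thing itself.
- robot.find_in(camera, thing): "position" ([x, y, z] in m, in world coordinates, good to about 4 mm: the middle of the surface that is visible of it).
The state is a dict: "clock": time; "q": joint angles; "qvel": joint speeds; "joint_torque": joint torques, N m; "tcp_pos": TCP position; "orientation": TCP orientation; "ft_force": force on the tool from outside, world axes, zero at the start; "wrist_torque": the same for the moment, N m; "width": finger opening in m.
Only numpy, scipy, OpenCV 4.12 (cv2) and the standard library are available. Lean on these libraries where they do the work, as an engineer would, in place of code of your own. Each camera call takes 0.05 s, during which the arm holds its last target.

TASK

Press-check the green housing lying in the sloped check nest: swing the red-knobbed toggle clamp over centre so that its pad presses on the housing, leave it on for a full second, then swing it fully back. Then lift the housing out and set it down gently (do not drop it) in the empty bay of the green carton, flat, right way up and below the rim, without disturbing the packed housings or the other things on the bench.

Things in the scene. Friction and masses are not known exactly. Their poses are not given: they have to be found in the camera images.
- nest: Fixed check nest on a dark 230 x 140 mm base, origin at the centre of its underside; x points up-slope (level), y across, z up. Its aluminium plate slopes 31 deg (0.54 rad), rising to +x: outward normal (-0.514, 0, 0.858). Low on it lies the housing; up-slope stands the toggle clamp, whose open arm leans over the housing, in the way of a vertical gripper but not of one held along the normal.
- housing: Loose green housing with a yellow band, 70 (x) x 52 (y) x 30 (z) mm, 100 to 210 g, origin at its centre, z out of its top. Starts in the nest: z along the plate's normal, x up-slope, y along the nest's y. Grip it across its 52 mm width at its middle, approaching along its -z; lift it along its z to clear the guides.
- carton: Fixed open green carton 264 (x) x 112 (y) x 48 mm high, origin at the centre of its underside; floor and walls 4 mm. 40 mm high dividers make three bays along its x, centres at x = -0.087, 0, 0.087 m, each about 85 (x) x 104 (y) mm; two hold a housing. The housing goes in with its x along the carton's x, either way, with room for the fingers beside it in y. Card flaps fold out at both x ends.
- bay_card: White paper card 68 x 90 x 2 mm that lies (fixed) in the middle of the floor of the empty bay; origin at the centre of its underside, 4 mm above the bench. The packed housing rests on it: its centre is then 21 mm above the bench.
- packed_a: Housing already packed in a bay of the carton, same as the other, origin at its centre.
- packed_b: Second packed housing, origin at its centre.
- tape_roll: Bystander: loose roll of paper tape, 84 mm diameter, 30 mm high, flat on the bench, origin at the centre of its underside.
- spare_box: Bystander: loose small yellow box, 50 x 40 x 50 mm, standing on the bench, origin at the centre of its underside.
- pedestal (a point): Middle of the top of the nest's black pedestal (34 mm wide, 16 mm high off the plate), under the housing. A lower stop and four brass corner guides reach 10 to 12 mm up the housing; between the guides each side has a free gap of 44 mm for a finger, with 16 mm of free depth under the housing.
- clamp (a joint): Toggle clamp lever (steel arm and knobbed handle in one piece), rad: 0 = fully back (open, on its stop), 1.45 = arm parallel to the plate, pad pressing on the housing (about 2.5 N). Turns about the nest's -y axis through clamp_hinge. A spring drives it over centre: dead centre is about 0.72; before it the clamp springs back open, past it it snaps on by itself. Needs up to 5 N at the knob.
- clamp_knob (a point): Centre of the red ball knob, 26 mm diameter, at the end of the steel handle (rod 10 mm thick), 115 mm from clamp_hinge; it travels on that circle. Fully back, the handle lies up-slope, rising 19 deg off the plate; clamped, it is near the plate's normal, leaning 12 deg down-slope. The ball can be pinched along the nest's y by a gripper held along the plate's normal, and turns between the pads as it swings.
- clamp_hinge (a point): The clamp's hinge axis (along the nest's y), between two steel cheeks; fixed in the nest frame at (0.006, 0, 0.153) m, 64 mm off the plate.
- clamp_pad: Black rubber pad, 22 mm diameter, 10 mm thick, under the end of the clamp arm, 105 mm from the hinge; origin at the centre of its pressing face. It meets the middle of the housing's top.
Mind the look-alikes: they are no part of the job. Of the things that look like the bay_card, the largest one is meant.

How it is judged:
On the way, in this order (a step that is already met when the one before it is completed fails the run):
1. the clamp is over centre with its pad pressing on the housing, for most of a second (value of joint clamp above 1.33 rad and contact force between clamp_pad and housing above 1 N and distance between housing and pedestal below 0.03 m and z of housing in the frame of nest below 0.082 m), for 0.8 s.
2. the clamp is fully back, the housing still in the nest (value of joint clamp below 0.15 rad and distance between housing and pedestal below 0.03 m and z of housing in the frame of nest below 0.082 m), for 0.2 s.
3. the housing, still in the fingers, is set down in the empty bay (horizontal distance between housing and bay_card below 0.036 m and angle between housing's own z axis and vertical below 0.12 rad and z of housing in the frame of carton below 0.031 m and contact force between the fingers and housing above 0.3 N), for 0.1 s.
At the end, for the whole second after the job is handed in: The housing lies at rest in the empty bay: its centre within 36 mm of the card's centre seen from above, at most 27 mm above the carton's underside (so below the rim), its top up and level within 0.12 rad; the clamp is fully back (below 0.15 rad) (horizontal distance between housing and bay_card below 0.036 m and angle between housing's own z axis and vertical below 0.12 rad and z of housing in the frame of carton below 0.027 m and value of joint clamp below 0.15 rad and linear speed of housing below 0.02 m/s); the robot touches nothing.
It fails at once if a packed housing moved more than 20 mm (distance of packed_a from where it was at the start of the episode above 0.02 m).
It fails at once if a packed housing moved more than 20 mm (distance of packed_b from where it was at the start of the episode above 0.02 m).
It fails at once if the tape roll moved more than 30 mm (distance of tape_roll from where it was at the start of the episode above 0.03 m).
It fails at once if the yellow box moved more than 30 mm (distance of spare_box from where it was at the start of the episode above 0.03 m).
It also fails if it takes over 72 s, if anything falls off the work surface, if the arm or the gripper's body presses on something with over 40 N, if the wrist force passes 120 N, or if a joint passes its speed limit or range.

## Working session

There is one attempt and no reset: what is moved stays moved. The work goes in short steps, Python scripts to look and compute and a tool call to move; the robot and the scene stay as the last step left them, time stands still between calls to the robot, and variables do not carry over. Pictures are saved under pics/ and viewed, and the job is handed in when it is done.

Besides the shell and the picture viewer there is one more tool, called after "Call:" by a JSON object that holds its "name" and its "arguments", one argument or row to a line. jog_arm: Moves the arm, as the interface text tells. Its arguments: {"type":"object","properties":{"motion":{"type":"array"},"grip":{"type":"number"}},"required":["motion"]}

```bash
ls; mkdir -p pics
python3 - <<'E'
from workcell import robot
import cv2, numpy as np
np.set_printoptions(precision=4,suppress=True)
o=robot.get_obs(); print({k:np.round(v,4) for k,v in o.items()})
for n in ["side","top"]:
    im=robot.capture(n); cv2.imwrite(f"pics/{n}0.png",im[:,:,::-1])
    i=robot.camera_info(n); print(n,i["intrinsics"],i["pose"])
    for t in ["nest","housing","carton","bay_card","packed_a","tape_roll","spare_box","clamp","clamp_knob","clamp_pad","clamp_hinge"]:
        try: print(t,[(np.round(d["position"],3),round(d["conf"],2)) for d in robot.find_in(n,t)])
        except Exception as e: print(t,e)
print(robot.get_obs()["clock"])
E
```

```text
pics
{'clock': np.float64(0.0), 'q': array([-1.3645,  0.2074,  1.543 , -0.    ,  1.3935, -0.1505]), 'qvel': array([-0.0009,  0.0004,  0.0009, -0.0019,  0.    ,  0.0001]), 'joint_torque': array([  0.0012, -38.3033, -29.1598,  -0.0001,   0.0105,   0.    ]), 'tcp_pos': array([ 0.2007, -0.538 ,  0.2301]), 'orientation': array([-0.1255,  0.6967, -0.6951,  0.1255]), 'ft_force': array([0.2411, 0.0586, 0.1347]), 'wrist_torque': array([-0.022 , -0.0519,  0.0304]), 'width': np.float64(0.0854)}
side [[445.4224   0.     318.9362]
 [  0.     445.4224 244.0355]
 [  0.       0.       1.    ]] [[-0.9838 -0.1226  0.1309  0.5029]
 [-0.1793  0.6864 -0.7048  0.484 ]
 [-0.0034 -0.7169 -0.6972  0.7084]
 [ 0.      0.      0.      1.    ]]
nest [(array([0.606, 0.206, 0.081]), 0.88)]
housing [(array([0.524, 0.185, 0.08 ]), 0.66)]
carton [(array([ 0.605, -0.184,  0.027]), 0.67)]
bay_card [(array([ 0.691, -0.206,  0.006]), 0.8), (array([ 0.626, -0.052,  0.001]), 0.8), (array([ 0.673, -0.34 ,  0.004]), 0.75)]
packed_a [(array([ 0.6  , -0.188,  0.033]), 0.67), (array([ 0.522, -0.194,  0.031]), 0.59)]
tape_roll [
[... 644 characters left out ...]
), 0.67)]
carton [(array([ 0.582, -0.201,  0.026]), 0.68)]
bay_card [(array([ 0.687, -0.194,  0.002]), 0.82), (array([ 0.621, -0.055,  0.001]), 0.72), (array([ 0.681, -0.342,  0.004]), 0.67)]
packed_a [(array([ 0.52 , -0.21 ,  0.039]), 0.73), (array([ 0.6  , -0.193,  0.032]), 0.68)]
tape_roll [(array([ 0.778, -0.01 ,  0.031]), 0.86)]
spare_box [(array([0.414, 0.004, 0.048]), 0.97)]
clamp [(array([0.599, 0.176, 0.223]), 0.72)]
clamp_knob [(array([0.592, 0.178, 0.219]), 0.55), (array([0.411, 0.003, 0.051]), 0.22)]
clamp_pad [(array([0.521, 0.178, 0.236]), 0.51), (array([0.609, 0.159, 0.101]), 0.51)]
clamp_hinge [(array([0.592, 0.176, 0.219]), 0.64), (array([ 0.778, -0.01 ,  0.031]), 0.56)]
1.2
```

View pics/top0.png

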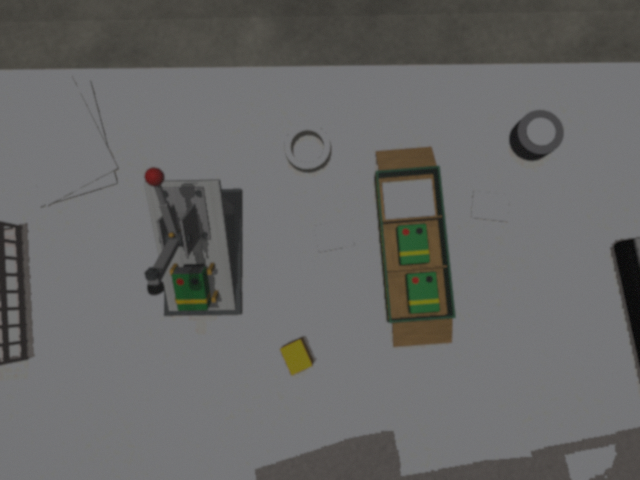

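View pics/side0.png

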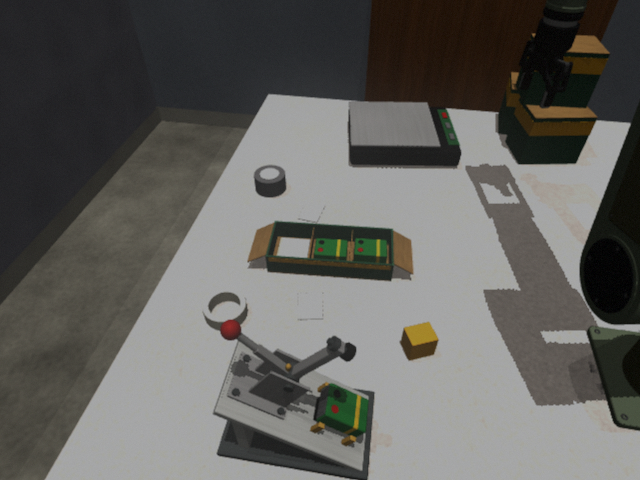

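```bash
cat > h.py <<'E'
import numpy as np, cv2
from workcell import robot
np.set_printoptions(precision=4,suppress=True)
C={n:robot.camera_info(n) for n in ["top","side"]}
def proj(n,P,info=None):
    i=info or C[n]; T=np.linalg.inv(i["pose"]); p=np.atleast_2d(P)@T[:3,:3].T+T[:3,3]; q=p@np.array(i["intrinsics"]).T; return q[:,:2]/q[:,2:]
def ray(n,uv,info=None):
    i=info or C[n]; d=np.array(i["pose"])[:3,:3]@np.linalg.inv(i["intrinsics"])@np.array([*uv,1.]); return np.array(i["pose"])[:3,3],d/np.linalg.norm(d)
def onz(n,uv,z,info=None):
    o,d=ray(n,uv,info); return o+d*(z-o[2])/d[2]
def tri(a):
    A=0;b=0
    for n,uv in a:
        o,d=ray(n,uv); M=np.eye(3)-np.outer(d,d); A=A+M; b=b+M@o
    return np.linalg.solve(A,b)
E
python3 - <<'E'
from h import *
for n in ["top","side"]:
    im=cv2.imread(f"pics/{n}0.png"); b,g,r=[im[:,:,k].astype(int) for k in range(3)]
    m=((r>90)&(g<50)&(b<50)).astype(np.uint8)
    k,l,s,c=cv2.connectedComponentsWithStats(m)
    print(n,[(s[i],c[i]) for i in range(1,k) if s[i][4]>60])
t=cv2.imread("pics/top0.png"); s=cv2.imread("pics/side0.png")
cv2.imwrite("pics/t1.png",cv2.resize(cv2.convertScaleAbs(t[160:330,130:260],alpha=1.8),None,fx=4.5,fy=3.5*4.5/3.5*0.78,interpolation=cv2.INTER_CUBIC))
cv2.imwrite("pics/s1.png",cv2.resize(cv2.convertScaleAbs(s[310:480,200:390],alpha=1.5),None,fx=3.5,fy=3.5,interpolation=cv2.INTER_CUBIC))
cv2.imwrite("pics/t2.png",cv2.resize(cv2.convertScaleAbs(t[140:350,350:520],alpha=1.8),None,fx=2.8,fy=2.8,interpolation=cv2.INTER_CUBIC))
E
```

```text
top [(array([146, 169,  11,  12, 103], dtype=int32), array([150.9903, 174.7282]))]
side [(array([221, 320,  18,  15, 204], dtype=int32), array([229.4314, 327.0196]))]
```

View pics/t1.png

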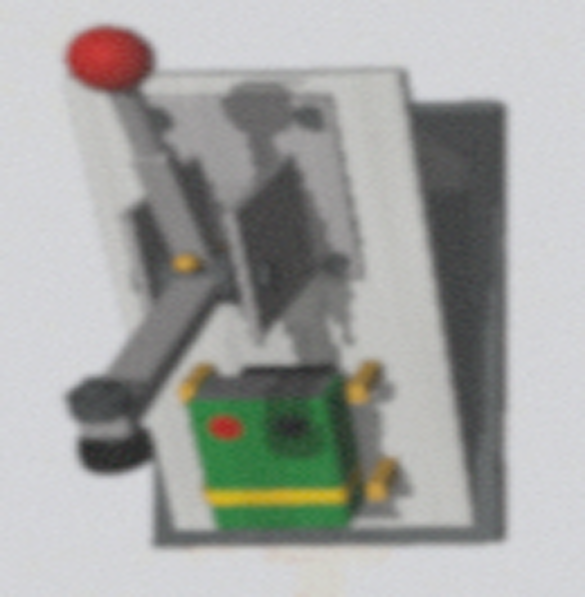

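View pics/s1.png

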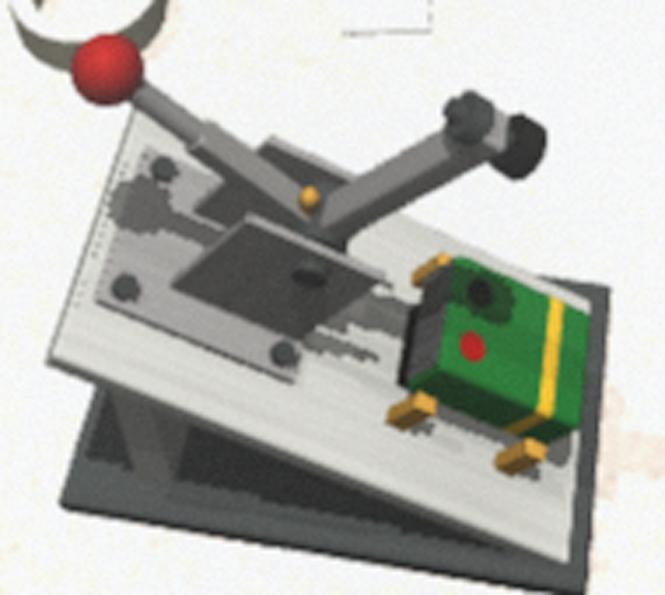

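View pics/t2.png

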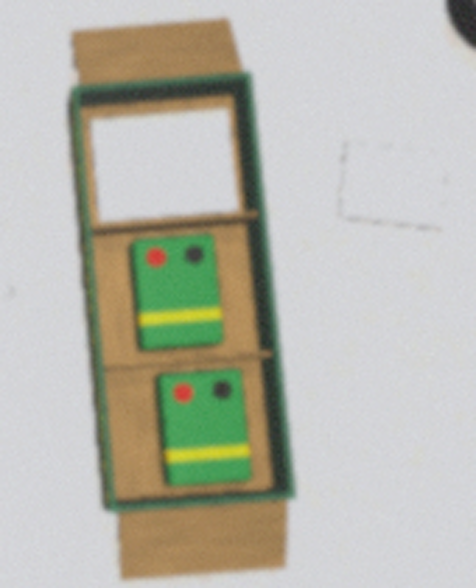

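```bash
cat >> h.py <<'E'
def Rz(a): c,s=np.cos(a),np.sin(a); return np.array([[c,-s,0],[s,c,0],[0,0,1]])
E
python3 - <<'E'
from h import *
from scipy.optimize import least_squares
kt=(154.4,176.5); ks=(230.6,329.7)
K=tri([("top",kt),("side",ks)]); print("knob",K,proj("top",K),proj("side",K))
kn=np.array([0.006+.115*np.cos(np.radians(50)),0,.153+.115*np.sin(np.radians(50))]); print(kn)
tc=[(241.8,189.3),(241.8,313.8),(164.9,314.7)]
loc=[(.115,-.07),(-.115,-.07),(-.115,.07)]
for z in (0.008,.012,.016):
    print(z,[onz("top",p,z)[:2] for p in tc])
def res(p,full=False):
    R=Rz(p[2]); t=np.array([p[0],p[1],0])
    r=[proj("top",R@kn+t)[0]-kt,proj("side",R@kn+t)[0]-ks]
    for c,l in zip(tc,loc): r.append(proj("top",R@np.array([*l,p[3]])+t)[0]-c)
    # side base top corners: (62,498)->bottomleft ; right top (608,288)
    return np.concatenate(r)
s=least_squares(res,[.6,.19,0,.012]); print(s.x,res(s.x).reshape(-1,2))
# candidate features reprojected
R=Rz(s.x[2]);t=np.array([s.x[0],s.x[1],0])
for n in("top","side"):
    print(n,"hinge",proj(n,R@np.array([.006,0,.153])+t))
n_=np.array([-.514,0,.858]);u=np.array([.858,0,.514])
# pad clamped: hinge -105*u ... 
H=np.array([.006,0,.153]); Hp=H-.064*n_
hc=Hp-.105*u+n_*(.016+.015); print("housing nest",hc,"world",R@hc+t)
print("housing proj",proj("top",R@(hc+n_*.015)+t),proj("side",R@(hc+n_*.015)+t))
# carton corners (t2 px/2.8+(350,140)) rim z=.048
cc=[(75,90),(248,75),(292,494),(108,507)]
P=np.array([onz("top",(a/2.8+350,b/2.8+140),.048)[:2] for a,b in cc]); print(P,P.mean(0),np.linalg.norm(P-np.roll(P,1,0),axis=1))
d=(P[0]+P[1]-P[2]-P[3]); print("carton yaw",np.arctan2(d[1],d[0]))
cd=[(92,117),(230,108),(242,212),(97,224)]
P=np.array([onz("top",(a/2.8+350,b/2.8+140),.006)[:2] for a,b in cd]); print(P,P.mean(0),np.linalg.norm(P-np.roll(P,1,0),axis=1))
E
```

```text
knob [0.6715 0.1841 0.2425] [[154.3688 176.3147]] [[230.7963 329.7442]]
[0.0799 0.     0.2411]
0.008 [array([0.7055, 0.1146]), array([0.4787, 0.1096]), array([0.4766, 0.2484])]
0.012 [array([0.7047, 0.1137]), array([0.4789, 0.1087]), array([0.4768, 0.2469])]
0.016 [array([0.7038, 0.1129]), array([0.4791, 0.1079]), array([0.477 , 0.2455])]
[0.5919 0.183  0.0162 0.0007] [[ 0.2446 -0.1836]
 [ 0.0339  0.7991]
 [ 0.6867 -0.4663]
 [-0.0395  0.2072]
 [-0.0222  0.2834]]
top hinge [[175.7974 238.1841]]
side hinge [[291.5412 375.0454]]
housing nest [-0.0671  0.      0.0707] world [0.5248 0.1819 0.0707]
housing proj [[189.2202 291.9205]] [[347.9431 407.4852]]
[[ 0.7263 -0.1305]
 [ 0.7354 -0.238 ]
 [ 0.4773 -0.2585]
 [ 0.4691 -0.1481]] [ 0.602  -0.1938] [0.2578 0.1079 0.2589 0.1107]
carton yaw 0.07390252140937668
[[ 0.7191 -0.1446]
 [ 0.7247 -0.2346]
 [ 0.656  -0.2409]
 [ 0.6483 -0.1472]] [ 0.687  -0.1918] [0.0709 0.0901 0.069  0.094 ]
```

Call:
{"name": "jog_arm", "arguments": {
  "motion": [
    [[0, 0, 0, 1], [0, 0, 0, 1], [0, 0, 0, 1], [0, 0, 0, 1], [0, 0, 0, 1]]
  ]
}}

```text
clock: 1.7
tcp_pos: [0.2008, -0.5388, 0.2313]
orientation: [-0.089, 0.701, -0.701, 0.089]
ft_force: [0.4, 0.3, -0.1]
width: 0.0854
```

```bash
cat >> h.py <<'E'
from scipy.spatial.transform import Rotation as Ro
def st():
    o=robot.get_obs(); R=Ro.from_quat(o["orientation"]).as_matrix(); return o,np.array(o["tcp_pos"]),R
def plan(target):
    o,p,R=st(); d=R.T@(np.array(target)-p); return d
def show():
    o,p,R=st(); print("t",o["clock"],"tcp",p,"q",np.array(o["q"]),"\nR\n",R,"w",o["width"],"F",np.array(o["ft_force"]))
E
python3 - <<'E'
from h import *
show(); print(plan([.6,0,.35]))
E
```

```text
t 1.7 tcp [ 0.2008 -0.5388  0.2313] q [-1.3645  0.2066  1.5415 -0.      1.3935 -0.0466] 
R
 [[-0.9682 -0.      0.2502]
 [-0.2502  0.     -0.9682]
 [ 0.     -1.     -0.    ]] w 0.08536315511819226 F [ 0.3943  0.3124 -0.1385]
[-0.5213 -0.1187 -0.4218]
```

Call:
{"name": "jog_arm", "arguments": {
  "motion": [
    [[-0.05, -0.05, -0.03, 0.5], [-0.08, -0.09, -0.06, 1], [-0.12, -0.12, -0.1, 1.5], [-0.16, -0.12, -0.13, 2], [-0.2, -0.12, -0.16, 2.25]]
  ]
}}

```text
clock: 2.2
tcp_pos: [0.3299, -0.3672, 0.3483]
orientation: [0.004, -0.706, 0.709, -0.006]
ft_force: [1.3, -0.1, -0.3]
width: 0.0856
```

Run:
```python
from h import *
show(); print(plan([.65,0,.35]))
```

```text
t 2.2 tcp [ 0.3299 -0.3672  0.3483] q [-1.0145 -0.0408  1.5696  0.0001  1.608   0.542 ] 
R
 [[-0.9999  0.0026  0.0143]
 [-0.0143 -0.004  -0.9999]
 [-0.0026 -1.      0.0041]] w 0.08561061137316621 F [ 1.3473 -0.1081 -0.274 ]
[-0.3253 -0.0024 -0.3626]
```

Call:
{"name": "jog_arm", "arguments": {
  "motion": [
    [[-0.04, 0, -0.03, 0], [-0.07, 0, -0.07, 0], [-0.1, 0, -0.11, 0], [-0.13, 0, -0.15, 0], [-0.16, 0, -0.19, 0]]
  ]
}}

```text
clock: 2.7
tcp_pos: [0.4866, -0.1733, 0.3459]
orientation: [0.006, -0.707, 0.707, -0.006]
ft_force: [0.7, -0.8, 0.6]
width: 0.0856
```

Call:
{"name": "jog_arm", "arguments": {
  "motion": [
    [[-0.04, 0, -0.03, 0], [-0.08, 0, -0.06, 0], [-0.11, 0, -0.1, 0], [-0.14, 0, -0.13, 0], [-0.17, 0, -0.16, 0]]
  ]
}}

```text
clock: 3.2
tcp_pos: [0.6541, -0.0105, 0.3456]
orientation: [0.006, -0.707, 0.707, -0.006]
ft_force: [0.5, -1.0, -0.8]
width: 0.0854
```

Call:
{"name": "jog_arm", "arguments": {
  "motion": [
    [[-0.05, 0, 0, 0], [-0.1, 0, 0, 0], [-0.15, 0, 0, 0], [-0.2, 0, 0, 0], [-0.25, 0, 0, 0]]
  ]
}}

```text
clock: 3.7
tcp_pos: [0.8769, -0.0083, 0.3374]
orientation: [0.0, -0.707, 0.707, -0.012]
ft_force: [86.5, -2.3, 29.3]
width: 0.0853
```

Run:
```python
from h import *
show()
```

```text
t 3.7 tcp [ 0.8769 -0.0083  0.3374] q [-0.1085  0.95    0.2247  0.0019  1.9499  1.4459] 
R
 [[-0.9997  0.017   0.0171]
 [-0.0171 -0.0001 -0.9999]
 [-0.017  -0.9999  0.0004]] w 0.08529044003927523 F [86.4706 -2.2953 29.2971]
```

Call:
{"name": "jog_arm", "arguments": {
  "motion": [
    [[0, 0, 0, 0], [0, 0, 0, 0], [0, 0, 0, 0], [0, 0, 0, 0], [0, 0, 0, 0]]
  ]
}}

```text
clock: 4.2
tcp_pos: [0.8754, -0.0083, 0.344]
orientation: [-0.002, -0.707, 0.707, -0.013]
ft_force: [0.7, -0.7, 0.3]
width: 0.0854
```

Run:
```python
from h import *
show()
```

```text
t 4.2 tcp [ 0.8754 -0.0083  0.344 ] q [-0.1087  0.942   0.2252  0.0016  1.9529  1.4462] 
R
 [[-0.9996  0.0215  0.0165]
 [-0.0165 -0.0009 -0.9999]
 [-0.0214 -0.9998  0.0012]] w 0.08537875379131349 F [ 0.7204 -0.7284  0.3067]
```

Call:
{"name": "jog_arm", "arguments": {
  "motion": [
    [[-0.01, 0, 0, 0], [-0.02, 0, 0, 0], [-0.03, 0, 0, 0], [-0.04, 0, 0, 0], [-0.04, 0, 0, 0]]
  ]
}}

```text
clock: 4.7
tcp_pos: [0.8882, -0.0074, 0.3265]
orientation: [-0.008, -0.707, 0.707, -0.019]
ft_force: [-0.3, -0.6, -0.1]
width: 0.0851
```

Run:
```python
from h import *
show()
```

```text
t 4.7 tcp [ 0.8882 -0.0074  0.3265] q [-0.1069  0.9624  0.2252  0.004   1.916   1.4489] 
R
 [[-0.9991  0.0382  0.0165]
 [-0.0165 -0.0003 -0.9999]
 [-0.0382 -0.9993  0.0009]] w 0.08510373759791218 F [-0.3016 -0.6224 -0.1042]
```

Call:
{"name": "jog_arm", "arguments": {
  "motion": [
    [[-0.05, 0, 0, 0], [-0.1, 0, 0, 0], [-0.15, 0, 0, 0], [-0.2, 0, 0, 0], [-0.25, 0, 0, 0]]
  ]
}}

```text
clock: 5.2
tcp_pos: [0.9171, -0.004, 0.2851]
orientation: [-0.022, -0.706, 0.707, -0.034]
ft_force: [-0.9, 0.1, -0.7]
width: 0.0855
```

Run:
```python
from h import *
show()
```

```text
t 5.2 tcp [ 0.9171 -0.004   0.2851] q [-0.1011  1.0103  0.2252  0.0076  1.828   1.4554] 
R
 [[-0.9968  0.0784  0.0165]
 [-0.0166 -0.0005 -0.9999]
 [-0.0784 -0.9969  0.0018]] w 0.08553046153439614 F [-0.8559  0.0522 -0.6829]
```

Call:
{"name": "jog_arm", "arguments": {
  "motion": [
    [[-0.06, -0.05, 0, 0], [-0.12, -0.1, 0, 0], [-0.18, -0.15, 0, 0], [-0.24, -0.2, 0, 0], [-0.3, -0.25, 0, 0]]
  ]
}}

```text
clock: 5.7
tcp_pos: [0.9021, -0.0013, 0.3562]
orientation: [-0.037, -0.705, 0.706, -0.048]
ft_force: [-0.7, -0.1, 0.3]
width: 0.0853
```

Run:
```python
from h import *
show()
```

```text
t 5.7 tcp [ 0.9021 -0.0013  0.3562] q [-0.1011  0.9305  0.2252  0.0117  1.8664  1.4572] 
R
 [[-0.9927  0.1197  0.0163]
 [-0.0166 -0.0009 -0.9999]
 [-0.1197 -0.9928  0.0029]] w 0.08526781306728358 F [-0.6878 -0.1135  0.2991]
```

Call:
{"name": "jog_arm", "arguments": {
  "motion": [
    [[-0.1, -0.04, 0, 0], [-0.2, -0.08, 0, 0], [-0.3, -0.12, 0, 0], [-0.4, -0.16, 0, 0], [-0.5, -0.2, 0, 0]]
  ]
}}

```text
clock: 6.2
tcp_pos: [0.9086, 0.0016, 0.3693]
orientation: [-0.05, -0.704, 0.706, -0.061]
ft_force: [-0.1, 0.5, -0.5]
width: 0.0855
```

Call:
{"name": "jog_arm", "arguments": {
  "motion": [
    [[-0.1, -0.06, 0, 0], [-0.2, -0.12, 0, 0], [-0.3, -0.18, 0, 0], [-0.4, -0.24, 0, 0], [-0.5, -0.3, 0, 0]]
  ]
}}

```text
clock: 6.7
tcp_pos: [0.8989, 0.0038, 0.4169]
orientation: [-0.064, -0.703, 0.704, -0.076]
ft_force: [0.5, 0.6, -0.6]
width: 0.0854
```

Run:
```python
from h import *
show()
```

```text
t 6.7 tcp [0.8989 0.0038 0.4169] q [-0.0984  0.8634  0.2252  0.0197  1.8552  1.4632] 
R
 [[-0.9802  0.1974  0.0161]
 [-0.0166 -0.0005 -0.9999]
 [-0.1973 -0.9803  0.0038]] w 0.08540795913862424 F [ 0.5451  0.6338 -0.6047]
```

Call:
{"name": "jog_arm", "arguments": {
  "motion": [
    [[-0.1, -0.03, 0, 0], [-0.2, -0.06, 0, 0], [-0.3, -0.09, 0, 0], [-0.4, -0.12, 0, 0], [-0.5, -0.15, 0, 0]]
  ]
}}

```text
clock: 7.2
tcp_pos: [0.9106, 0.0059, 0.4194]
orientation: [-0.078, -0.701, 0.703, -0.089]
ft_force: [0.1, 0.3, -0.3]
width: 0.0851
```

Call:
{"name": "jog_arm", "arguments": {
  "motion": [
    [[-0.1, -0.03, 0, 0], [-0.2, -0.06, 0, 0], [-0.3, -0.09, 0, 0], [-0.4, -0.12, 0, 0], [-0.5, -0.15, 0, 0]]
  ]
}}

```text
clock: 7.7
tcp_pos: [0.9187, 0.0077, 0.4315]
orientation: [-0.092, -0.7, 0.701, -0.104]
ft_force: [-0.3, -0.4, -0.6]
width: 0.0852
```

Call:
{"name": "jog_arm", "arguments": {
  "motion": [
    [[-0.1, -0.03, 0, 0], [-0.2, -0.06, 0, 0], [-0.3, -0.09, 0, 0], [-0.4, -0.12, 0, 0], [-0.5, -0.15, 0, 0]]
  ]
}}

```text
clock: 8.2
tcp_pos: [0.9242, 0.0092, 0.4476]
orientation: [-0.107, -0.697, 0.699, -0.118]
ft_force: [0.9, 0.6, 0.2]
width: 0.0853
```

Run:
```python
from h import *
show()
```

```text
t 8.2 tcp [0.9242 0.0092 0.4476] q [-0.0938  0.8375  0.2262  0.0306  1.7596  1.4709] 
R
 [[-0.9492  0.3142  0.0159]
 [-0.0165  0.0007 -0.9999]
 [-0.3141 -0.9494  0.0046]] w 0.08530532186465065 F [0.9096 0.6279 0.1621]
```

Call:
{"name": "jog_arm", "arguments": {
  "motion": [
    [[-0.1, -0.02, 0, 0], [-0.2, -0.04, 0, 0], [-0.3, -0.06, 0, 0], [-0.4, -0.08, 0, 0], [-0.5, -0.1, 0, 0]]
  ]
}}

```text
clock: 8.7
tcp_pos: [0.9355, 0.0104, 0.4532]
orientation: [-0.121, -0.695, 0.696, -0.132]
ft_force: [0.8, -0.6, 0.4]
width: 0.0856
```

Call:
{"name": "jog_arm", "arguments": {
  "motion": [
    [[-0.1, -0.02, 0, 0], [-0.2, -0.04, 0, 0], [-0.3, -0.06, 0, 0], [-0.4, -0.08, 0, 0], [-0.5, -0.1, 0, 0]]
  ]
}}

```text
clock: 9.2
tcp_pos: [0.9434, 0.0115, 0.4662]
orientation: [-0.136, -0.692, 0.693, -0.147]
ft_force: [-0.9, -0.2, -0.9]
width: 0.0853
```

Call:
{"name": "jog_arm", "arguments": {
  "motion": [
    [[-0.1, -0.02, 0, 0], [-0.2, -0.04, 0, 0], [-0.3, -0.06, 0, 0], [-0.4, -0.08, 0, 0], [-0.5, -0.1, 0, 0]]
  ]
}}

```text
clock: 9.7
tcp_pos: [0.9484, 0.0124, 0.4836]
orientation: [-0.15, -0.689, 0.69, -0.162]
ft_force: [0.1, 1.1, -0.5]
width: 0.0854
```

Call:
{"name": "jog_arm", "arguments": {
  "motion": [
    [[-0.1, -0.02, 0, 0], [-0.2, -0.04, 0, 0], [-0.3, -0.06, 0, 0], [-0.4, -0.08, 0, 0], [-0.5, -0.1, 0, 0]]
  ]
}}

```text
clock: 10.2
tcp_pos: [0.9505, 0.0131, 0.5052]
orientation: [-0.164, -0.686, 0.687, -0.176]
ft_force: [0.3, -0.8, -0.6]
width: 0.0855
```

Run:
```python
from h import *
show()
```

```text
t 10.2 tcp [0.9505 0.0131 0.5052] q [-0.0923  0.7918  0.2262  0.0458  1.6395  1.4761] 
R
 [[-0.8841  0.4671  0.0156]
 [-0.0162  0.0027 -0.9999]
 [-0.467  -0.8842  0.0052]] w 0.08548121658392305 F [ 0.2508 -0.7682 -0.6054]
```

Call:
{"name": "jog_arm", "arguments": {
  "motion": [
    [[-0.1, 0, 0, 0], [-0.2, 0, 0, 0], [-0.3, 0, 0, 0], [-0.4, 0, 0, 0], [-0.5, 0, 0, 0]]
  ]
}}

```text
clock: 10.7
tcp_pos: [0.9686, 0.0138, 0.5003]
orientation: [-0.178, -0.682, 0.683, -0.19]
ft_force: [-0.1, -0.1, -0.1]
width: 0.0858
```

Run:
```python
from h import *
show()
R0=Rz(.0162);t=np.array([.5919,.183,0])
K=R0@np.array([.0799,0,.2411])+t
print("knob",K)
print(plan(K))
```

```text
t 10.7 tcp [0.9686 0.0138 0.5003] q [-0.0909  0.8055  0.2265  0.0489  1.585   1.4768] 
R
 [[-0.8644  0.5026  0.0156]
 [-0.0161  0.0033 -0.9999]
 [-0.5026 -0.8645  0.0052]] w 0.08576599825106512 F [-0.0551 -0.1238 -0.0828]
knob [0.6718 0.1843 0.2411]
[ 0.384   0.0755 -0.1764]
```

Call:
{"name": "jog_arm", "arguments": {
  "motion": [
    [[0.025, 0, -0.01, 0], [0.07, 0, -0.03, 0], [0.11, 0, -0.05, 0], [0.155, 0, -0.07, 0], [0.195, 0, -0.09, 0]]
  ]
}}

```text
clock: 11.2
tcp_pos: [0.7963, 0.1013, 0.4012]
orientation: [-0.178, -0.682, 0.683, -0.19]
ft_force: [0.5, 0.5, 1.0]
width: 0.0853
```

Call:
{"name": "jog_arm", "arguments": {
  "motion": [
    [[0.045, 0, -0.02, 0], [0.09, 0, -0.04, 0], [0.13, 0, -0.06, 0], [0.165, 0, -0.078, 0], [0.185, 0, -0.086, 0]]
  ]
}}

```text
clock: 11.7
tcp_pos: [0.6341, 0.1851, 0.3064]
orientation: [-0.177, -0.683, 0.683, -0.19]
ft_force: [0.9, 0.3, -1.1]
width: 0.0852
```

Run:
```python
from h import *
show()
K=np.array([.6718,.1843,.2411]); print(plan(K))
for n in ["top","side","wrist"]:
    i=robot.camera_info(n); im=robot.capture(n); cv2.imwrite(f"pics/{n}2.png",im[:,:,::-1])
    print(n,proj(n,K,i))
    if n=="wrist": C2=i; print(i["intrinsics"],i["pose"]); print(robot.find_in("wrist","clamp_knob"))
```

```text
t 11.7 tcp [0.6341 0.1851 0.3064] q [ 0.1988  0.0428  1.6565 -0.1186  0.9295  1.7968] 
R
 [[-0.8656  0.5005  0.0174]
 [-0.0178  0.0041 -0.9998]
 [-0.5004 -0.8658  0.0053]] w 0.08518591925165356 F [ 0.8957  0.3283 -1.1321]
[0.0001 0.0754 0.0011]
top [[154.6179 176.3413]]
side [[230.652  330.5227]]
wrist [[330.5025 254.2654]]
[[370.9531   0.     328.9595]
 [  0.     370.9531 241.5443]
 [  0.       0.       1.    ]] [[ 0.0177 -0.9806  0.1953  0.6342]
 [-0.9998 -0.0184 -0.0021  0.1859]
 [ 0.0056 -0.1953 -0.9807  0.4707]
 [ 0.      0.      0.      1.    ]]
[{'position': [0.6195, 0.1831, 0.2053], 'conf': 0.72}]
```

View pics/wrist2.png

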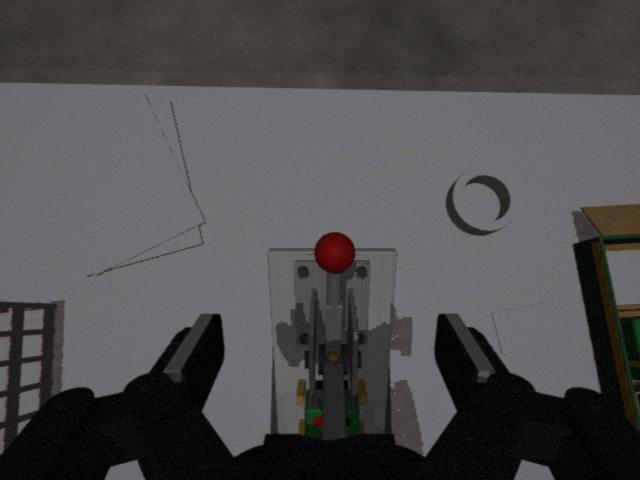

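View pics/side2.png

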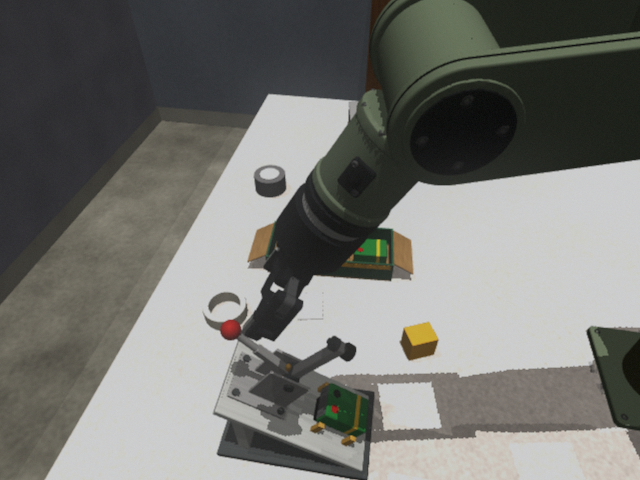

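Call:
{"name": "jog_arm", "arguments": {
  "motion": [
    [[0, 0.02, 0.002, 0], [0, 0.045, 0.003, 0], [0, 0.07, 0.003, 0], [0, 0.09, 0.003, 0], [0, 0.095, 0.003, 0]]
  ]
}}

```text
clock: 12.4
tcp_pos: [0.6866, 0.1796, 0.2246]
orientation: [-0.178, -0.682, 0.684, -0.189]
ft_force: [0.1, 0.3, 0.2]
width: 0.0855
```

Run:
```python
from h import *
show()
K=np.array([.6718,.182,.2411]); print(plan(K))
for n in ["wrist","side"]:
    im=robot.capture(n); cv2.imwrite(f"pics/{n}3.png",im[:,:,::-1])
```

```text
t 12.4 tcp [0.6866 0.1796 0.2246] q [ 0.1717  0.2153  1.637  -0.1204  0.7738  1.7912] 
R
 [[-0.8651  0.5014  0.0137]
 [-0.0148  0.0017 -0.9999]
 [-0.5014 -0.8652  0.0059]] w 0.08547967096403064 F [0.1128 0.3269 0.1822]
[ 0.0045 -0.0217 -0.0025]
```

View pics/wrist3.png

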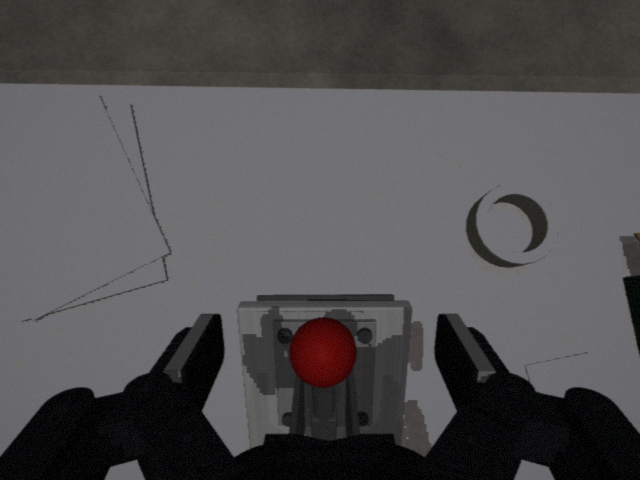

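View pics/side3.png

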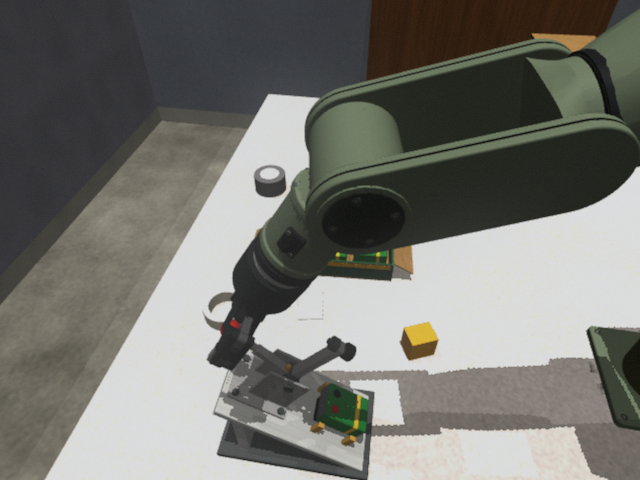

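Call:
{"name": "jog_arm", "arguments": {
  "motion": [
    [[0.004, 0, -0.002, 0], [0.004, 0, -0.002, 0], [0.004, 0, -0.002, 0], [0.004, 0, -0.002, 0], [0.004, 0, -0.002, 0]]
  ],
  "grip": 0.015
}}

```text
clock: 13.0
tcp_pos: [0.682, 0.1821, 0.2261]
orientation: [-0.179, -0.681, 0.684, -0.191]
ft_force: [-4.2, -2.8, 4.2]
width: 0.0229
```

Run:
```python
from h import *
show()
K=np.array([.6718,.182,.2411]); print(plan(K))
```

```text
t 13.0 tcp [0.682  0.1821 0.2261] q [ 0.1779  0.2052  1.6471 -0.1263  0.7713  1.7986] 
R
 [[-0.8633  0.5044  0.0154]
 [-0.017   0.0015 -0.9999]
 [-0.5044 -0.8635  0.0073]] w 0.022896839842895835 F [-4.2293 -2.8182  4.1869]
[ 0.0013 -0.0181  0.    ]
```

Run:
```python
from h import *
for n in ["wrist","side"]:
    im=robot.capture(n); cv2.imwrite(f"pics/{n}4.png",im[:,:,::-1] if n=="wrist" else cv2.resize(im[270:430,180:380],None,fx=3.5,fy=3.5,interpolation=cv2.INTER_CUBIC)[:,:,::-1])
o=robot.get_obs(); print(o["width"],o["ft_force"])
```

```text
0.022756846734851198 [-3.9788 -2.8117  4.3636]
```

View pics/wrist4.png

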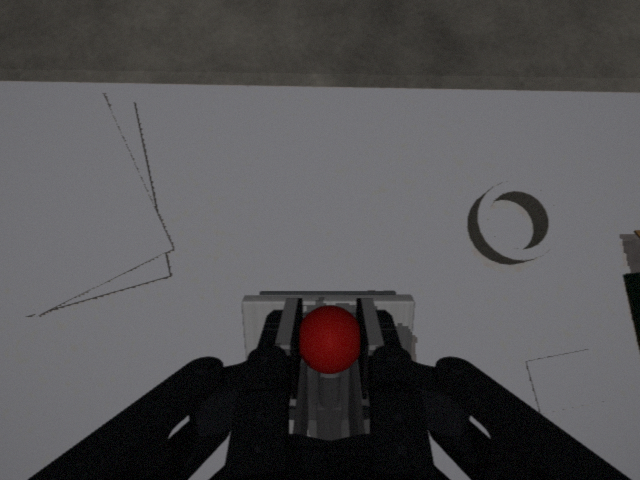

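View pics/side4.png

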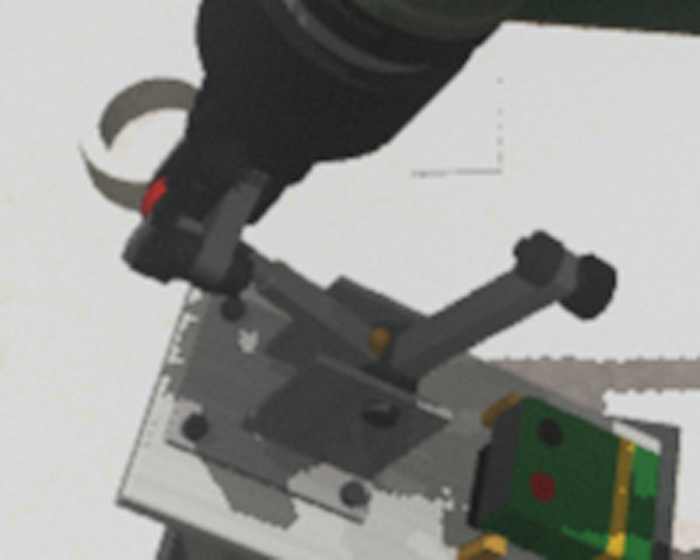

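Run:
```python
from h import *
i=robot.camera_info("wrist"); o,p,R=st()
K=np.array([.6718,.182,.2411]); print(proj("wrist",K,i), "in tool",plan(K))
G=p-.019*R[:,1]; print("grasp pt",proj("wrist",G,i),"tcp",proj("wrist",p,i))
for dx in(-.011,.011):
  print(proj("wrist",[G+dx*R[:,0]+s*.0115*R[:,2] for s in(-1,1)],i))
# solve ray for ball centre (330,340) at depth from radius 31px
d=371*.013/31; print("dist",d)
o_,r=ray("wrist",(330,340),i); 
for D in(.14,.15,.16): print(D,R.T@(o_+r*D-p))
I=np.array(i["pose"]); print("cam in tool",R.T@(I[:3,3]-p),R.T@I[:3,:3])
```

```text
[[328.9128 342.0841]] in tool [ 0.0012 -0.0181  0.    ]
grasp pt [[328.8614 340.7262]] tcp [[328.8691 315.6953]]
[[298.3677 315.6303]
 [359.3122 315.5923]]
[[299.8707 364.655 ]
 [357.8943 364.6199]]
dist 0.1555806451612903
0.14 [-0.005  -0.026   0.0004]
0.15 [ 0.0006 -0.0177  0.0004]
0.16 [ 0.0061 -0.0093  0.0005]
cam in tool [-0.0823 -0.1427  0.0001] [[ 0.0007  0.9473  0.3203]
 [-0.0001 -0.3203  0.9473]
 [ 1.     -0.0007 -0.0001]]
```

```bash
cat >> h.py <<'E'
NY=.0162
def knobw(th): # offset rel hinge in world
    a=np.radians(50)+th; return Rz(NY)@(.115*np.array([np.cos(a),0,np.sin(a)]))
E
python3 - <<'E'
from h import *
o,p,R=st()
for th in np.arange(0,1.46,.0725): print(round(th,4),R.T@(knobw(th)-knobw(0)))
E
```

```text
0.0 [0. 0. 0.]
0.0725 [ 0.0031 -0.0077  0.    ]
0.145 [ 0.0067 -0.0152  0.0001]
0.2175 [ 0.0109 -0.0224  0.0001]
0.29 [ 0.0156 -0.0293  0.0001]
0.3625 [ 0.0208 -0.0359  0.0002]
0.435 [ 0.0264 -0.042   0.0002]
0.5075 [ 0.0325 -0.0477  0.0002]
0.58 [ 0.039  -0.053   0.0002]
0.6525 [ 0.0458 -0.0578  0.0002]
0.725 [ 0.053  -0.062   0.0003]
0.7975 [ 0.0604 -0.0658  0.0003]
0.87 [ 0.0681 -0.069   0.0003]
0.9425 [ 0.076  -0.0716  0.0003]
1.015 [ 0.0841 -0.0736  0.0002]
1.0875 [ 0.0923 -0.0751  0.0002]
1.16 [ 0.1006 -0.076   0.0002]
1.2325 [ 0.1089 -0.0762  0.0002]
1.305 [ 0.1173 -0.0759  0.0002]
1.3775 [ 0.1255 -0.0749  0.0001]
1.45 [ 0.1337 -0.0734  0.0001]
```

Call:
{"name": "jog_arm", "arguments": {
  "motion": [
    [[0.003, -0.008, 0, 0], [0.007, -0.015, 0, 0], [0.011, -0.022, 0, 0], [0.016, -0.029, 0, 0], [0.021, -0.036, 0, 0]]
  ]
}}

```text
clock: 13.6
tcp_pos: [0.6434, 0.1814, 0.2431]
orientation: [-0.177, -0.682, 0.684, -0.189]
ft_force: [0.3, -3.8, -5.6]
width: 0.0231
```

Run:
```python
from h import *
show()
for n in ["wrist","side"]:
    im=robot.capture(n); cv2.imwrite(f"pics/{n}5.png",im[:,:,::-1] if n=="wrist" else cv2.resize(im[270:430,180:380],None,fx=3.5,fy=3.5,interpolation=cv2.INTER_CUBIC)[:,:,::-1])
```

```text
t 13.6 tcp [0.6434 0.1814 0.2431] q [ 0.1897  0.114   1.7134 -0.1297  0.8035  1.8088] 
R
 [[-0.8664  0.4991  0.0154]
 [-0.0172  0.0011 -0.9999]
 [-0.499  -0.8666  0.0077]] w 0.023077558027535815 F [ 0.2563 -3.8147 -5.5576]
```

View pics/wrist5.png

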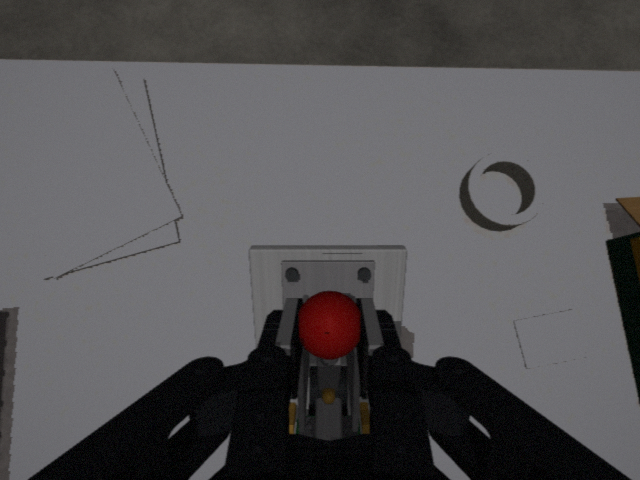

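View pics/side5.png

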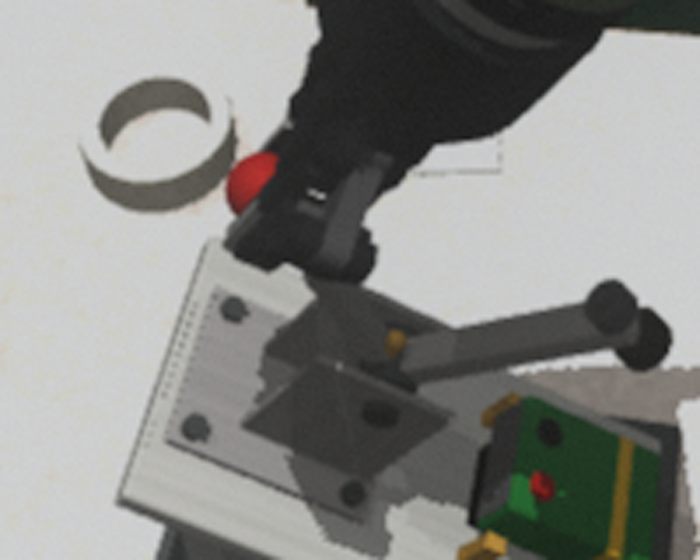

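```bash
cat >> h.py <<'E'
HW=Rz(NY)@np.array([.006,0,.153])+np.array([.5919,.1822,0])
def theta_from(n,uv,info=None):
    ths=np.linspace(-.05,1.55,641); P=np.array([HW+knobw(t) for t in ths]); e=np.linalg.norm(proj(n,P,info)-uv,axis=1); k=e.argmin(); return ths[k],e[k]
def nxt(th,lst,off=(0,0.019)):
    # tool shifts to have grasp point (tcp - off) on knob at each theta
    o,p,R=st(); 
    for t in lst:
        tgt=HW+knobw(t)+R[:,0]*off[0]+R[:,1]*off[1]; print(round(t,3),R.T@(tgt-p))
def redw(im):
    r,g,b=[im[:,:,k].astype(int) for k in range(3)]; m=((r>60)&(g<40)&(b<40)).astype(np.uint8); m[:150]=0
    k,l,s,c=cv2.connectedComponentsWithStats(m); i=1+s[1:,4].argmax(); x,y,w,h,a=s[i]; return (x+w/2,y+h/2),w,h
E
python3 - <<'E'
from h import *
i=robot.camera_info("wrist"); im=cv2.imread("pics/wrist5.png")[:,:,::-1]; uv,w,h=redw(im); print(uv,w,h)
th,e=theta_from("wrist",uv,i); print(th,e); o,p,R=st(); print("knob in tool",R.T@(HW+knobw(th)-p))
im=cv2.imread("pics/wrist4.png")[:,:,::-1];print(redw(im))
nxt(th,np.arange(th,1.5,.07))
E
```

```text
(np.float64(329.5), np.float64(325.5)) 59 63
0.3325 4.518503402021642
knob in tool [-0.0054 -0.017  -0.0015]
((np.float64(330.0), np.float64(341.0)), np.int32(58), np.int32(62))
0.332 [-0.0054  0.002  -0.0015]
0.402 [-0.0001 -0.004  -0.0015]
0.473 [ 0.0056 -0.0097 -0.0015]
0.542 [ 0.0117 -0.015  -0.0015]
0.612 [ 0.0182 -0.0198 -0.0015]
0.683 [ 0.0249 -0.0242 -0.0015]
0.753 [ 0.032  -0.028  -0.0015]
0.822 [ 0.0393 -0.0314 -0.0015]
0.893 [ 0.0468 -0.0343 -0.0015]
0.963 [ 0.0545 -0.0366 -0.0015]
1.033 [ 0.0624 -0.0384 -0.0015]
1.102 [ 0.0703 -0.0396 -0.0016]
1.172 [ 0.0783 -0.0403 -0.0016]
1.243 [ 0.0864 -0.0404 -0.0016]
1.312 [ 0.0944 -0.0399 -0.0017]
1.382 [ 0.1024 -0.0389 -0.0017]
1.453 [ 0.1103 -0.0373 -0.0018]
```

Call:
{"name": "jog_arm", "arguments": {
  "motion": [
    [[0.005, -0.006, 0, 0], [0.01, -0.012, 0, 0], [0.016, -0.017, 0, 0], [0.022, -0.022, 0, 0], [0.029, -0.026, 0, 0]]
  ]
}}

```text
clock: 14.2
tcp_pos: [0.6072, 0.1829, 0.2534]
orientation: [0.179, 0.683, -0.682, 0.191]
ft_force: [0.6, 0.6, 0.2]
width: 0.0151
```

```bash
cat >> h.py <<'E'
def swing(tag):
    show(); i=robot.camera_info("wrist"); o,p,R=st(); im=robot.capture("wrist"); cv2.imwrite(f"pics/{tag}.png",im[:,:,::-1]); uv,w,h=redw(im); th,e=theta_from("wrist",uv,i); k=R.T@(HW+knobw(th)-p); print("uv",uv,w,h,"theta",th,"err",e,"knob in tool",k); return th,k
E
python3 - <<'E'
from h import *
th,k=swing("w6"); nxt(th,np.arange(th,1.5,.07),(-k[0],-k[1]))
E
```

```text
t 14.2 tcp [0.6072 0.1829 0.2534] q [ 0.2053  0.0281  1.7854 -0.1355  0.8113  1.8263] 
R
 [[-0.8628  0.5053  0.0162]
 [-0.0158  0.0052 -0.9999]
 [-0.5053 -0.863   0.0035]] w 0.0150909834974803 F [0.6369 0.5939 0.1624]
uv (np.float64(334.0), np.float64(265.5)) 58 57 theta 0.435 err 4.110487078053247 knob in tool [-0.0231  0.0012  0.0005]
0.435 [0.0016 0.0018 0.0009]
0.505 [ 0.0074 -0.0038  0.0009]
0.575 [ 0.0136 -0.0089  0.0009]
0.645 [ 0.0202 -0.0136  0.0009]
0.715 [ 0.027  -0.0178  0.0009]
0.785 [ 0.0342 -0.0215  0.0009]
0.855 [ 0.0415 -0.0248  0.0009]
0.925 [ 0.0491 -0.0274  0.0009]
0.995 [ 0.0569 -0.0296  0.0009]
1.065 [ 0.0648 -0.0312  0.0009]
1.135 [ 0.0727 -0.0323  0.0009]
1.205 [ 0.0808 -0.0328  0.0009]
1.275 [ 0.0888 -0.0327  0.0008]
1.345 [ 0.0968 -0.0321  0.0008]
1.415 [ 0.1048 -0.0309  0.0008]
1.485 [ 0.1127 -0.0291  0.0008]
```

View pics/w6.png

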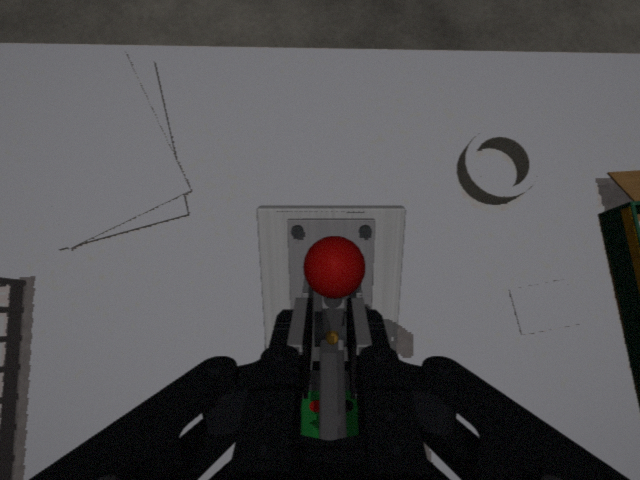

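Call:
{"name": "jog_arm", "arguments": {
  "motion": [
    [[0, 0, 0, 0], [0, 0, 0, 0], [0, 0, 0, 0], [0, -0.01, 0, 0], [0, -0.02, 0, 0]]
  ],
  "grip": 0.0854
}}

```text
clock: 14.75
tcp_pos: [0.5974, 0.1819, 0.2711]
orientation: [-0.179, -0.682, 0.683, -0.19]
ft_force: [-0.3, 0.4, -0.1]
width: 0.0846
```

Run:
```python
from h import *
th,k=swing("w7"); nxt(th,[0],(-.002,.021))
```

```text
t 14.75 tcp [0.5974 0.1819 0.2711] q [ 0.2085 -0.0085  1.7839 -0.1347  0.8517  1.8246] 
R
 [[-0.8637  0.5038  0.0155]
 [-0.016   0.0034 -0.9999]
 [-0.5038 -0.8638  0.0051]] w 0.08457723694143285 F [-0.3408  0.3551 -0.057 ]
uv (np.float64(331.0), np.float64(174.0)) 44 40 theta -0.05 err 3.3341214032295863 knob in tool [-0.051   0.0688 -0.0006]
0 [-0.0493  0.0864 -0.0002]
```

View pics/w7.png

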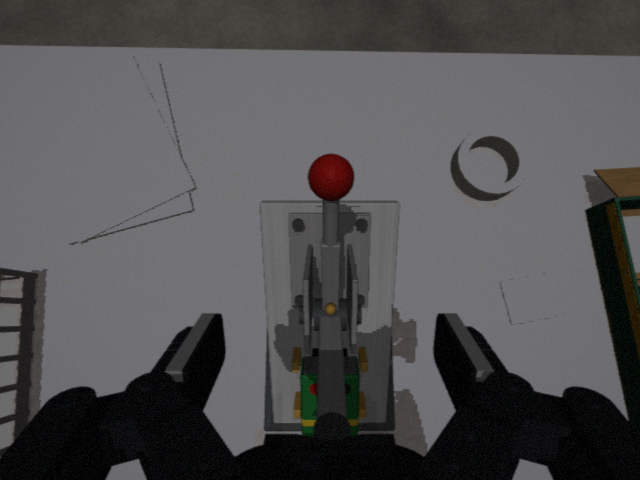

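Run:
```python
from h import *
i=robot.camera_info("wrist"); o,p,R=st(); I=np.array(i["pose"])
Rc=R.T@I[:3,:3]; tc=R.T@(I[:3,3]-p); print(tc)
print("pred th0",proj("wrist",HW+knobw(0),i))
import itertools
V=[]
def add(p,q,uv):
    R=Ro.from_quat(q).as_matrix(); P=np.eye(4); P[:3,:3]=R@Rc; P[:3,3]=np.array(p)+R@tc; V.append((dict(pose=P,intrinsics=i["intrinsics"]),uv))
R2=np.array([[-.8656,.5005,.0174],[-.0178,.0041,-.9998],[-.5004,-.8658,.0053]])
R3=np.array([[-.8651,.5014,.0137],[-.0148,.0017,-.9999],[-.5014,-.8652,.0059]])
add([.6341,.1851,.3064],Ro.from_matrix(R2).as_quat(),(335,252.5))
add([.6866,.1796,.2246],Ro.from_matrix(R3).as_quat(),(323.5,352))
add(p,o["orientation"],(331,176.7))
A=0;b=0
for inf,uv in V:
    oo,d=ray("wrist",uv,inf); M=np.eye(3)-np.outer(d,d); A=A+M;b=b+M@oo
K=np.linalg.solve(A,b); print("K wrist",K)
for inf,uv in V: print(proj("w",K,inf),uv)
for n in("top","side"): print(n,proj(n,K))
print("knob model",HW+knobw(0),"plan",plan(K))
```

```text
[-0.0823 -0.1427  0.0001]
pred th0 [[328.4134 181.9061]]
K wrist [0.673  0.1818 0.2452]
[[334.8395 251.665 ]] (335, 252.5)
[[322.8828 352.6481]] (323.5, 352)
[[331.5977 177.2495]] (331, 176.7)
top [[155.3376 174.7223]]
side [[229.9283 326.8141]]
knob model [0.6718 0.1835 0.2411] plan [-0.0504  0.0625  0.0015]
```

Call:
{"name": "jog_arm", "arguments": {
  "motion": [
    [[-0.03, 0.01, 0.001, 0], [-0.051, 0.03, 0.001, 0], [-0.051, 0.06, 0.001, 0], [-0.051, 0.08, 0.001, 0], [-0.051, 0.085, 0.001, 0]]
  ]
}}

```text
clock: 15.3
tcp_pos: [0.6837, 0.1815, 0.2197]
orientation: [-0.177, -0.682, 0.684, -0.189]
ft_force: [-0.8, 0.6, -0.5]
width: 0.0852
```

Run:
```python
from h import *
show(); print(plan([.6725,.182,.2435]))
```

```text
t 15.3 tcp [0.6837 0.1815 0.2197] q [ 0.1754  0.2165  1.6457 -0.1229  0.766   1.7958] 
R
 [[-0.866   0.4999  0.015 ]
 [-0.016   0.0023 -0.9999]
 [-0.4999 -0.8661  0.006 ]] w 0.0851819500159623 F [-0.7661  0.6354 -0.4679]
[-0.0022 -0.0262 -0.0006]
```

Call:
{"name": "jog_arm", "arguments": {
  "motion": [
    [[-0.004, -0.004, 0, 0], [-0.004, -0.004, 0, 0], [-0.004, -0.004, 0, 0], [-0.004, -0.004, 0, 0], [-0.004, -0.004, 0, 0]]
  ],
  "grip": 0.0
}}

```text
clock: 15.8
tcp_pos: [0.6859, 0.1821, 0.23]
orientation: [-0.179, -0.682, 0.683, -0.191]
ft_force: [-4.9, -0.7, 6.0]
width: 0.0231
```

Run:
```python
from h import *
swing("w8"); print(plan([.6725,.182,.2435]))
```

```text
t 15.8 tcp [0.6859 0.1821 0.23  ] q [ 0.1759  0.2081  1.6354 -0.1214  0.7782  1.7933] 
R
 [[-0.8628  0.5054  0.0158]
 [-0.0163  0.0034 -0.9999]
 [-0.5053 -0.8629  0.0053]] w 0.023105250675835985 F [-4.8777 -0.7428  6.0185]
uv (np.float64(331.0), np.float64(351.0)) 54 62 theta -0.0025000000000000022 err 5.964745948741721 knob in tool [ 0.0065 -0.0164 -0.0015]
[ 0.0048 -0.0184  0.    ]
```

View pics/w8.png

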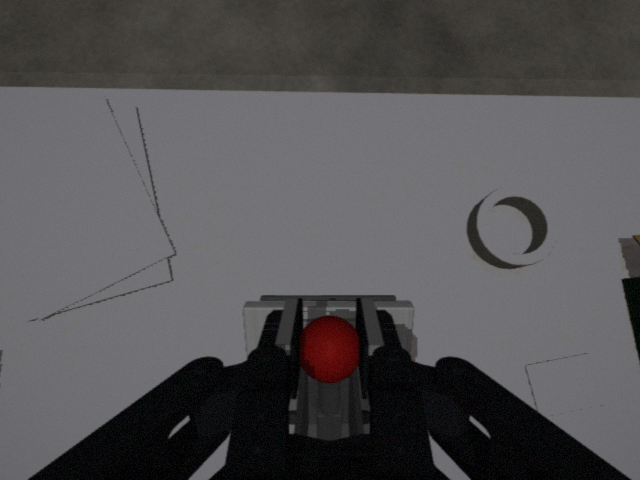

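Call:
{"name": "jog_arm", "arguments": {
  "motion": [
    [[0.003, -0.008, 0, 0], [0.006, -0.015, 0, 0], [0.01, -0.022, 0, 0], [0.015, -0.029, 0, 0], [0.015, -0.029, 0, 0]]
  ]
}}

```text
clock: 16.35
tcp_pos: [0.6573, 0.1816, 0.2462]
orientation: [-0.179, -0.682, 0.683, -0.19]
ft_force: [3.0, -0.8, 0.1]
width: 0.0226
```

Run:
```python
from h import *
th,k=swing("w9"); nxt(th,np.arange(th,1.0,.07),(-k[0],-k[1]))
```

```text
t 16.35 tcp [0.6573 0.1816 0.2462] q [ 0.1844  0.1363  1.6835 -0.124   0.8047  1.8011] 
R
 [[-0.8638  0.5037  0.0152]
 [-0.0157  0.0033 -0.9999]
 [-0.5037 -0.8639  0.0051]] w 0.022594904477601197 F [ 3.0312 -0.7693  0.0825]
uv (np.float64(330.0), np.float64(342.5)) 56 61 theta 0.26 err 5.046485371248647 knob in tool [ 0.0036 -0.0148 -0.0016]
0.26 [ 0.0002 -0.0004 -0.0016]
0.33 [ 0.005  -0.0069 -0.0015]
0.4 [ 0.0103 -0.013  -0.0015]
0.47 [ 0.0159 -0.0187 -0.0015]
0.54 [ 0.022  -0.024  -0.0015]
0.61 [ 0.0284 -0.0289 -0.0015]
0.68 [ 0.0351 -0.0333 -0.0015]
0.75 [ 0.0421 -0.0372 -0.0015]
0.82 [ 0.0494 -0.0407 -0.0015]
0.89 [ 0.0569 -0.0436 -0.0015]
0.96 [ 0.0646 -0.046  -0.0015]
```

View pics/w9.png

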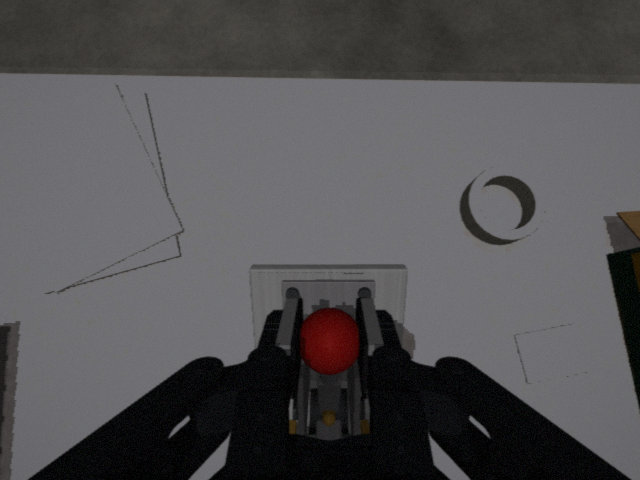

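Call:
{"name": "jog_arm", "arguments": {
  "motion": [
    [[0.006, -0.01, 0, 0], [0.014, -0.018, 0, 0], [0.022, -0.026, 0, 0], [0.031, -0.033, 0, 0], [0.043, -0.04, 0, 0]]
  ]
}}

```text
clock: 16.9
tcp_pos: [0.5986, 0.1806, 0.2564]
orientation: [-0.177, -0.682, 0.684, -0.189]
ft_force: [2.9, -1.0, -9.3]
width: 0.0229
```

Run:
```python
from h import *
th,k=swing("w10"); nxt(th,np.arange(th,1.5,.1),(-k[0],-k[1]))
```

```text
t 16.9 tcp [0.5986 0.1806 0.2564] q [ 0.2053  0.0087  1.7967 -0.1358  0.8258  1.8248] 
R
 [[-0.8658  0.5001  0.0157]
 [-0.0167  0.0025 -0.9999]
 [-0.5001 -0.866   0.0062]] w 0.0229240256944671 F [ 2.9098 -0.9687 -9.2819]
uv (np.float64(329.5), np.float64(327.0)) 57 60 theta 0.73 err 4.803233292429402 knob in tool [-0.002  -0.0122 -0.0017]
0.73 [-0.0014  0.0008 -0.0017]
0.83 [ 0.009  -0.0041 -0.0017]
0.93 [ 0.0198 -0.0079 -0.0017]
1.03 [ 0.031  -0.0106 -0.0017]
1.13 [ 0.0424 -0.0123 -0.0018]
1.23 [ 0.0538 -0.0127 -0.0018]
1.33 [ 0.0653 -0.0121 -0.0019]
1.43 [ 0.0767 -0.0102 -0.002 ]
```

View pics/w10.png

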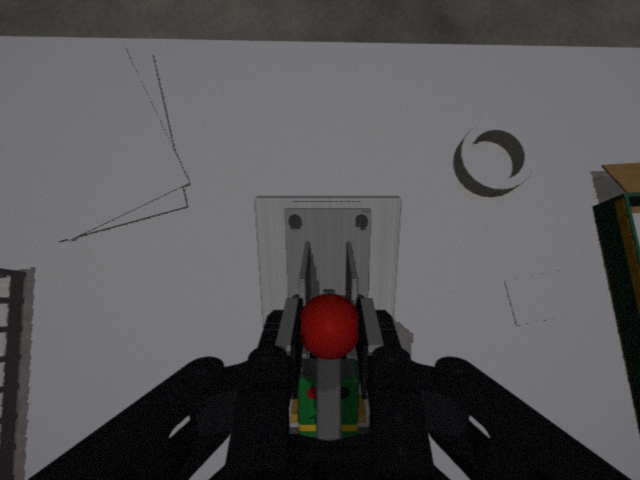

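Call:
{"name": "jog_arm", "arguments": {
  "motion": [
    [[0.011, -0.004, 0, 0], [0.026, -0.008, 0, 0], [0.04, -0.011, 0, 0], [0.052, -0.011, 0, 0], [0.062, -0.011, 0, 0]]
  ]
}}

```text
clock: 17.45
tcp_pos: [0.5422, 0.1802, 0.2386]
orientation: [-0.18, -0.682, 0.682, -0.192]
ft_force: [-0.5, 0.2, -0.3]
width: -0.0002
```

Run:
```python
from h import *
th,k=swing("w11"); nxt(th,np.arange(th,1.5,.05),(-k[0],-k[1]))
im=robot.capture("side"); cv2.imwrite(f"pics/side11.png",cv2.resize(im[230:430,180:380],None,fx=3,fy=3,interpolation=cv2.INTER_CUBIC)[:,:,::-1])
```

```text
t 17.45 tcp [0.5422 0.1802 0.2386] q [ 0.232  -0.095   1.9375 -0.1599  0.7846  1.8696] 
R
 [[-0.8617  0.5071  0.0157]
 [-0.0157  0.0042 -0.9999]
 [-0.5071 -0.8619  0.0043]] w -0.00018804785261998023 F [-0.5446  0.1845 -0.3156]
uv (np.float64(331.0), np.float64(276.0)) 62 62 theta 1.0625 err 5.122844882759134 knob in tool [-0.0238 -0.0114 -0.0011]
1.062 [-0.0022 -0.0005 -0.0011]
1.112 [ 0.0035 -0.0013 -0.0012]
1.162 [ 0.0092 -0.0018 -0.0012]
1.213 [ 0.0149 -0.0021 -0.0012]
1.263 [ 0.0207 -0.002  -0.0012]
1.313 [ 0.0264 -0.0016 -0.0012]
1.363 [ 0.0321 -0.001  -0.0012]
1.413 [ 0.0378 -0.0001 -0.0012]
1.463 [ 0.0434  0.0011 -0.0012]
```

View pics/w11.png

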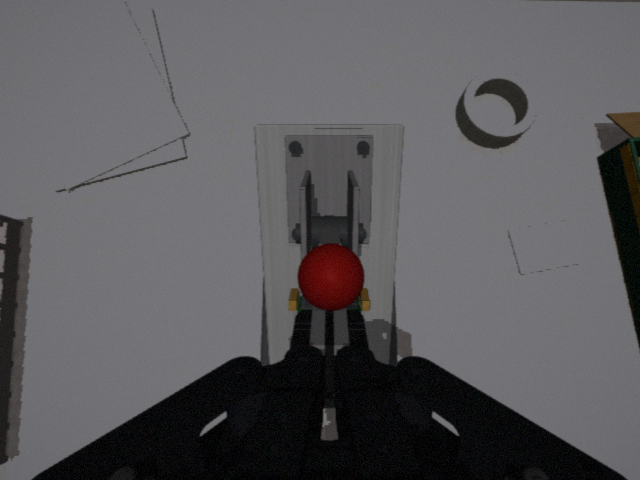

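View pics/side11.png

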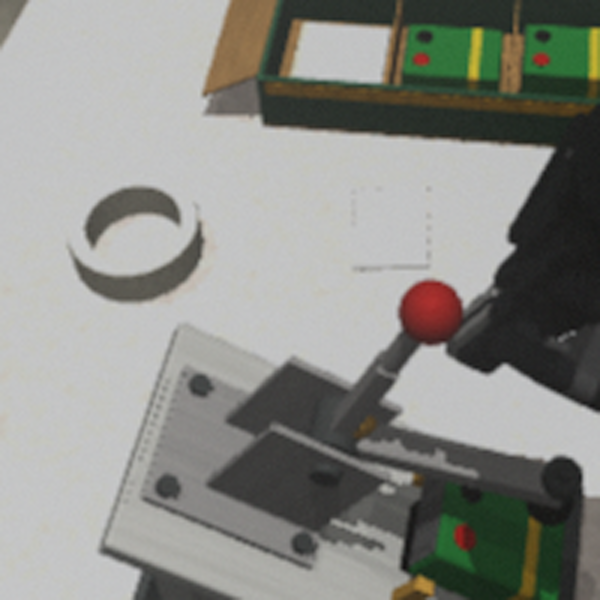

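Call:
{"name": "jog_arm", "arguments": {
  "motion": [
    [[0.02, -0.005, 0, 0], [0.04, -0.015, 0, 0], [0.06, -0.03, 0, 0], [0.07, -0.05, 0, 0], [0.07, -0.07, 0, 0]]
  ],
  "grip": 0.0854
}}

```text
clock: 18.05
tcp_pos: [0.4458, 0.1787, 0.2633]
orientation: [-0.179, -0.682, 0.682, -0.191]
ft_force: [0.5, 0.1, 0.3]
width: 0.0722
```

Run:
```python
from h import *
show()
th,k=swing("w12");print(HW+knobw(1.45),plan(HW+knobw(1.45)))
im=robot.capture("side"); cv2.imwrite(f"pics/side12.png",cv2.resize(im[230:430,180:380],None,fx=3,fy=3,interpolation=cv2.INTER_CUBIC)[:,:,::-1]); 
print(proj("side",HW+knobw(1.45)))
```

```text
t 18.05 tcp [0.4458 0.1787 0.2633] q [ 0.2961 -0.3397  2.0773 -0.1842  0.9004  1.9272] 
R
 [[-0.8627  0.5055  0.016 ]
 [-0.0161  0.0042 -0.9999]
 [-0.5055 -0.8628  0.0045]] w 0.0721649735402773 F [0.4827 0.1353 0.3304]
t 18.05 tcp [0.4458 0.1787 0.2633] q [ 0.2961 -0.3397  2.0773 -0.1842  0.9004  1.9272] 
R
 [[-0.8627  0.5055  0.016 ]
 [-0.0161  0.0042 -0.9999]
 [-0.5055 -0.8628  0.0045]] w 0.0721649735402773 F [0.4827 0.1353 0.3304]
uv (np.float64(330.0), np.float64(173.5)) 44 41 theta 1.425 err 3.472557874103512 knob in tool [-0.053   0.0593 -0.0012]
[0.5194 0.181  0.237 ] [-0.0457  0.0635 -0.0003]
[[351.4539 348.7282]]
```

View pics/w12.png

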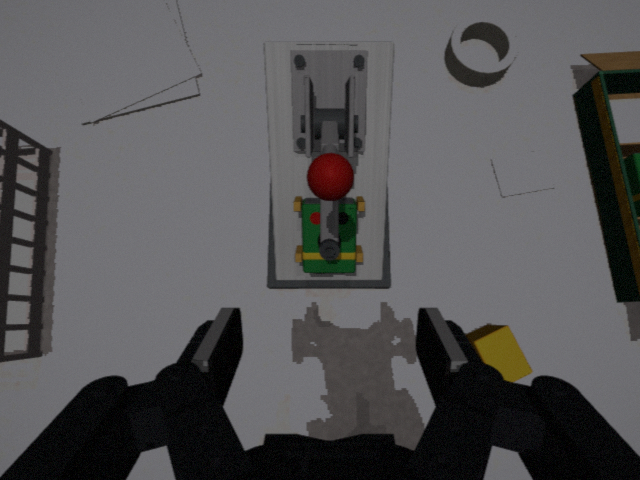

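View pics/side12.png

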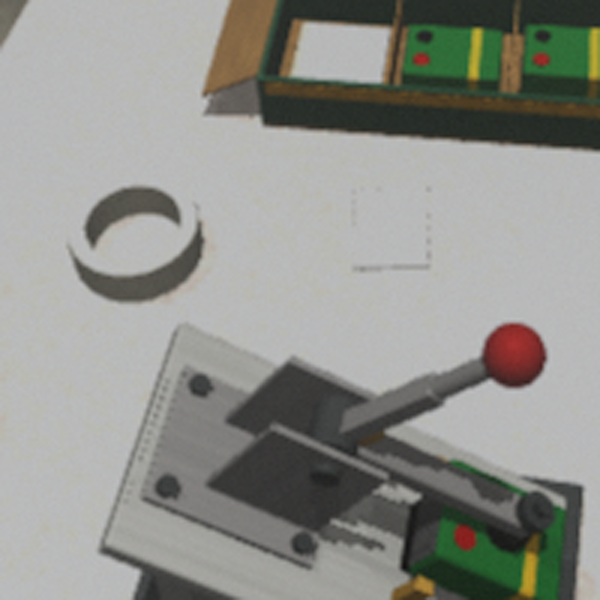

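Call:
{"name": "jog_arm", "arguments": {
  "motion": [
    [[0, 0, 0, 0], [0, 0, 0, 0], [0, 0, 0, 0], [0, 0, 0, 0], [0, 0, 0, 0]]
  ],
  "grip": 0.016
}}

```text
clock: 18.65
tcp_pos: [0.4461, 0.1783, 0.2613]
orientation: [-0.178, -0.682, 0.683, -0.19]
ft_force: [0.4, -0.6, -0.2]
width: 0.016
```

Call:
{"name": "jog_arm", "arguments": {
  "motion": [
    [[0, 0, 0, 0], [0, 0.02, 0, 0], [0, 0.04, 0, 0], [0, 0.06, 0, 0], [0, 0.075, 0, 0]]
  ]
}}

```text
clock: 19.15
tcp_pos: [0.484, 0.1786, 0.1959]
orientation: [-0.178, -0.682, 0.683, -0.19]
ft_force: [-0.3, -0.1, 0.0]
width: 0.0159
```

Run:
```python
from h import *
th,k=swing("w13");print(plan(HW+knobw(1.45)))
o,p,R=st()
for t in np.arange(1.45,.5,-.1): print(round(t,2),R.T@(HW+knobw(t)-p))
```

```text
t 19.15 tcp [0.484  0.1786 0.1959] q [ 0.2652 -0.1658  2.0927 -0.1985  0.7125  1.9362] 
R
 [[-0.8644  0.5026  0.0155]
 [-0.0162  0.0029 -0.9999]
 [-0.5026 -0.8645  0.0056]] w 0.015883923702794275 F [-0.2822 -0.1015  0.0272]
uv (np.float64(329.5), np.float64(205.5)) 73 69 theta 1.4324999999999999 err 5.665882572844256 knob in tool [-0.0532 -0.0182 -0.0017]
[-0.0529 -0.0195 -0.0021]
1.45 [-0.0529 -0.0195 -0.0021]
1.35 [-0.0642 -0.0216 -0.0021]
1.25 [-0.0756 -0.0225 -0.0021]
1.15 [-0.0871 -0.0222 -0.0021]
1.05 [-0.0985 -0.0208 -0.002 ]
0.95 [-0.1098 -0.0183 -0.002 ]
0.85 [-0.1207 -0.0147 -0.002 ]
0.75 [-0.1312 -0.01   -0.002 ]
0.65 [-0.1411 -0.0043 -0.002 ]
0.55 [-0.1505  0.0024 -0.0021]
```

View pics/w13.png

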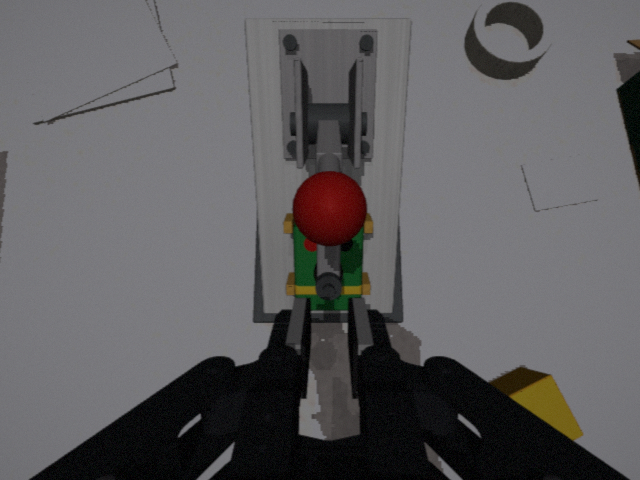

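Call:
{"name": "jog_arm", "arguments": {
  "motion": [
    [[0, 0, -0.001, 0], [-0.02, 0, -0.001, 0], [-0.035, 0, -0.001, 0], [-0.05, 0, -0.001, 0], [-0.065, 0, -0.001, 0]]
  ]
}}

```text
clock: 19.7
tcp_pos: [0.5389, 0.18, 0.23]
orientation: [-0.178, -0.682, 0.684, -0.189]
ft_force: [-3.6, -3.7, -0.5]
width: 0.0159
```

Run:
```python
from h import *
th,k=swing("w14")
```

```text
t 19.7 tcp [0.5389 0.18   0.23  ] q [ 0.2346 -0.0884  1.9478 -0.1651  0.7761  1.8764] 
R
 [[-0.8654  0.5009  0.0151]
 [-0.0167  0.0014 -0.9999]
 [-0.5008 -0.8655  0.0072]] w 0.015926072240855592 F [-3.6207 -3.6787 -0.5243]
uv (np.float64(331.0), np.float64(293.0)) 66 66 theta 1.155 err 5.2763188784128765 knob in tool [-0.0203 -0.0185 -0.0011]
```

View pics/w14.png

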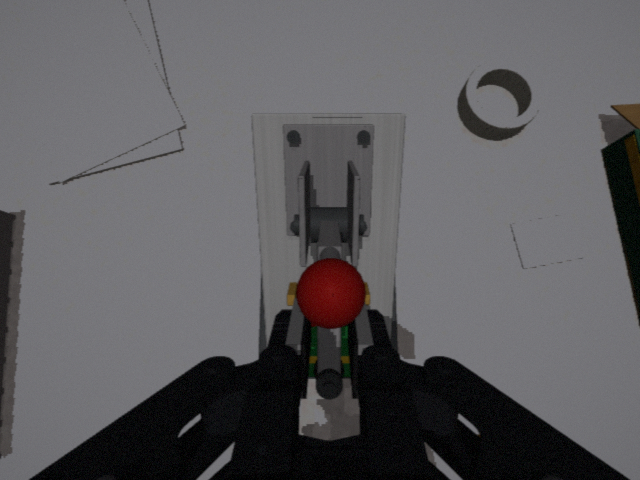

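Call:
{"name": "jog_arm", "arguments": {
  "motion": [
    [[-0.015, 0, 0, 0], [-0.03, 0.003, 0, 0], [-0.045, 0.007, 0, 0], [-0.06, 0.012, 0, 0], [-0.075, 0.016, 0, 0]]
  ]
}}

```text
clock: 20.25
tcp_pos: [0.6107, 0.1813, 0.2515]
orientation: [-0.176, -0.682, 0.684, -0.188]
ft_force: [-1.7, -2.5, -5.7]
width: 0.0163
```

Run:
```python
from h import *
th,k=swing("w15")
```

```text
t 20.25 tcp [0.6107 0.1813 0.2515] q [ 0.202   0.0403  1.774  -0.1352  0.8197  1.8226] 
R
 [[-0.8673  0.4976  0.015 ]
 [-0.0165  0.0014 -0.9999]
 [-0.4975 -0.8674  0.007 ]] w 0.016339232464385227 F [-1.7109 -2.5173 -5.7471]
uv (np.float64(330.5), np.float64(277.5)) 59 59 theta 0.45 err 4.476867315075462 knob in tool [-0.0199 -0.0036 -0.0011]
```

View pics/w15.png

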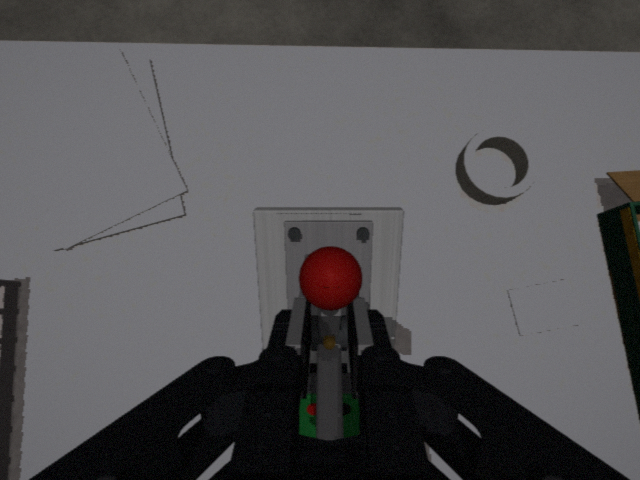

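Call:
{"name": "jog_arm", "arguments": {
  "motion": [
    [[0, -0.01, 0, 0], [0.01, -0.03, 0, 0], [0.03, -0.05, 0, 0], [0.06, -0.07, 0, 0], [0.1, -0.07, 0, 0]]
  ],
  "grip": 0.0854
}}

```text
clock: 20.8
tcp_pos: [0.4925, 0.1813, 0.2704]
orientation: [0.183, 0.682, -0.681, 0.194]
ft_force: [-0.9, 0.1, 1.1]
width: 0.0851
```

Run:
```python
from h import *
show(); i=robot.camera_info("wrist")
hc=np.array([.5248,.1812,.0707]); n=np.array([-.514,-.0083,.858])
im=robot.capture("wrist"); cv2.imwrite("pics/w16.png",im[:,:,::-1])
print("TCP target grasp rel",plan(hc-n*.019),"top centre px",proj("w",hc+n*.015,i))
im=robot.capture("side"); cv2.imwrite(f"pics/side16.png",cv2.resize(im[230:450,180:390],None,fx=2.7,fy=2.7,interpolation=cv2.INTER_CUBIC)[:,:,::-1]);
```

```text
t 20.8 tcp [0.4925 0.1813 0.2704] q [ 0.2659 -0.2412  1.9943 -0.1691  0.8699  1.8948] 
R
 [[-0.8577  0.514   0.0162]
 [-0.0149  0.0066 -0.9999]
 [-0.514  -0.8578  0.002 ]] w 0.08512733032965193 F [-0.9026  0.125   1.1129]
TCP target grasp rel [ 0.0552  0.2033 -0.002 ] top centre px [[329.2463 292.405 ]]
```

View pics/w16.png

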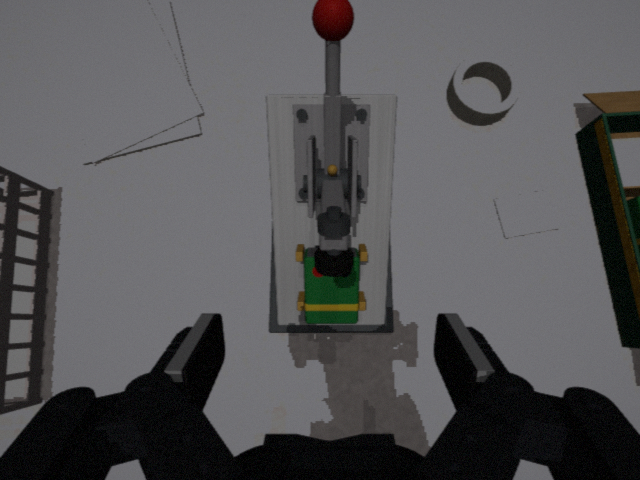

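View pics/side16.png

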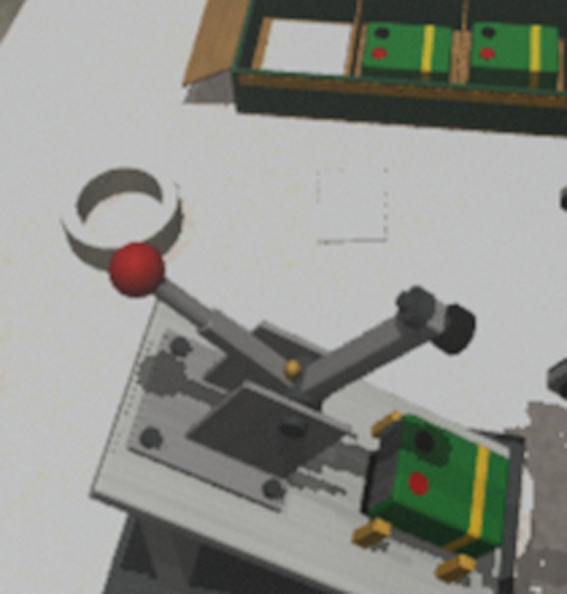

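Run:
```python
from h import *
i=robot.camera_info("wrist")
hc=np.array([.5248,.1812,.0707]); 
u=Rz(NY)@np.array([.858,0,.514]); n=Rz(NY)@np.array([-.514,0,.858]); y=Rz(NY)@np.array([0,1,0])
c=[hc+n*.015+a*.035*u+b*.026*y for a in(-1,1) for b in(-1,1)]
print("wrist",proj("w",c,i)); print("top",proj("top",c)); print("side",proj("side",c))
im=cv2.imread("pics/side0.png"); im=cv2.resize(im[370:470,290:390],None,fx=6,fy=6,interpolation=cv2.INTER_CUBIC)
for p in proj("side",c): cv2.circle(im,(int((p[0]-290)*6+3),int((p[1]-370)*6+3)),3,(255,255,255),-1)
im2=cv2.imread("pics/w16.png"); im2=cv2.resize(im2[220:350,260:400],None,fx=4,fy=4,interpolation=cv2.INTER_CUBIC)
for p in proj("w",c,i): cv2.circle(im2,(int((p[0]-260)*4+2),int((p[1]-220)*4+2)),3,(255,255,255),-1)
cv2.imwrite("pics/a.png",im);cv2.imwrite("pics/b.png",cv2.convertScaleAbs(im2,alpha=1.7))
```

```text
wrist [[354.1936 310.8238]
 [299.3573 310.782 ]
 [356.3437 241.4324]
 [297.5205 241.3175]]
top [[208.0984 309.8006]
 [177.3029 310.1998]
 [202.4603 272.9269]
 [170.5108 273.4056]]
side [[369.1204 399.3939]
 [366.0994 433.1409]
 [330.4357 381.6971]
 [325.0481 415.3704]]
```

View pics/a.png

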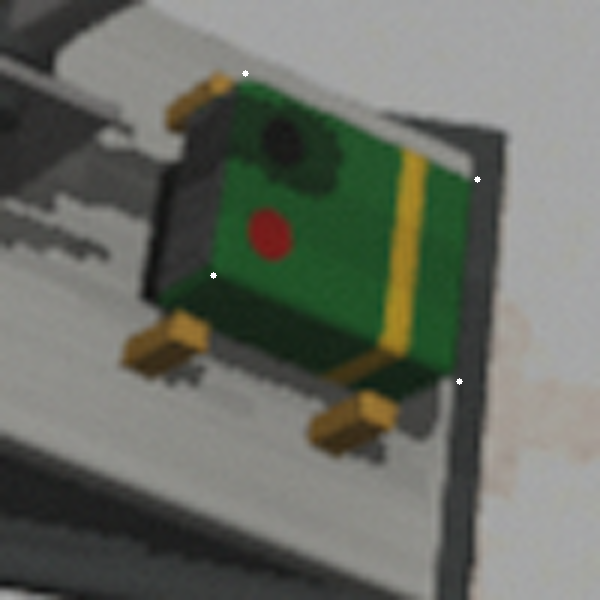

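View pics/b.png

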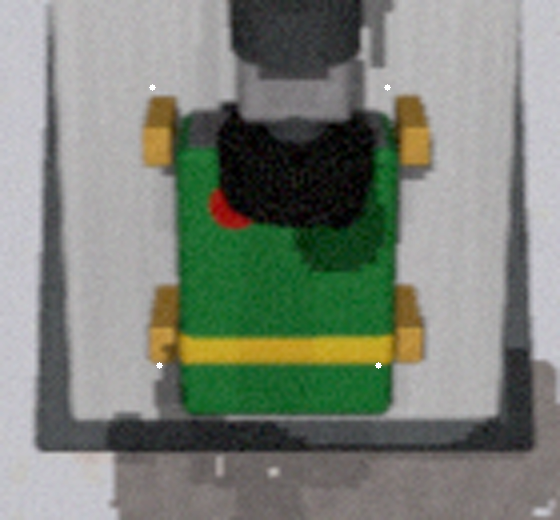

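```bash
cat >> h.py <<'E'
U=Rz(NY)@np.array([.858,0,.514]); N=Rz(NY)@np.array([-.514,0,.858]); Y=Rz(NY)@np.array([0,1,0])
def corners(hc): return np.array([hc+N*.015+a*.035*U+b*.026*Y for a in(-1,1) for b in(-1,1)])
E
python3 - <<'E'
from h import *
i=robot.camera_info("wrist"); im=robot.capture("wrist")[:,:,::-1]; cv2.imwrite("pics/w17.png",im); show()
c=corners(np.array([.5248,.1812,.0707])); print(proj("w",c,i))
im2=cv2.resize(im[220:350,260:400],None,fx=4,fy=4,interpolation=cv2.INTER_CUBIC)
for p in proj("w",c,i): cv2.circle(im2,(int((p[0]-260)*4+2),int((p[1]-220)*4+2)),3,(255,255,255),-1)
cv2.imwrite("pics/b2.png",cv2.convertScaleAbs(im2,alpha=1.7))
E
```

```text
t 20.95 tcp [0.4872 0.1803 0.2621] q [ 0.2664 -0.2384  2.0046 -0.1683  0.8719  1.8935] 
R
 [[-0.8651  0.5012  0.0175]
 [-0.0179  0.0039 -0.9998]
 [-0.5012 -0.8653  0.0057]] w 0.08550793707960937 F [0.8157 0.6089 0.0376]
[[354.1936 310.8238]
 [299.3573 310.782 ]
 [356.3437 241.4324]
 [297.5205 241.3175]]
```

View pics/b2.png

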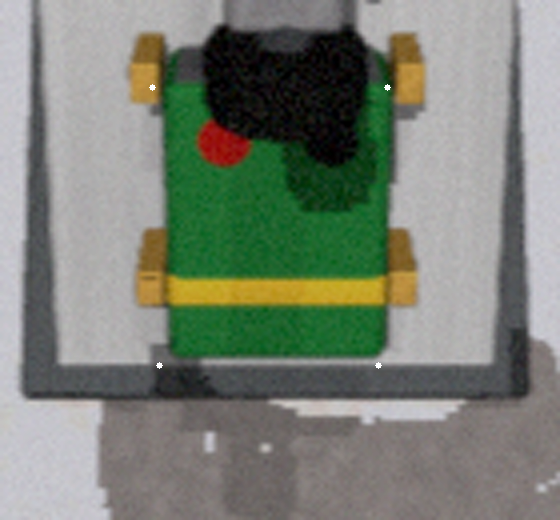

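Run:
```python
from h import *
show(); print(plan(np.array([.526,.180,.0712])-N*.019))
```

```text
t 20.95 tcp [0.4872 0.1803 0.2621] q [ 0.2664 -0.2384  2.0046 -0.1683  0.8719  1.8935] 
R
 [[-0.8651  0.5012  0.0175]
 [-0.0179  0.0039 -0.9998]
 [-0.5012 -0.8653  0.0057]] w 0.08550793707960937 F [0.8157 0.6089 0.0376]
[ 0.0618  0.2036 -0.0002]
```

Move in line with the axis first, then down partway.

Call:
{"name": "jog_arm", "arguments": {
  "motion": [
    [[0.02, 0, 0, 0], [0.045, 0.01, 0, 0], [0.06, 0.035, 0, 0], [0.062, 0.065, 0, 0], [0.062, 0.08, 0, 0]]
  ]
}}

```text
clock: 21.45
tcp_pos: [0.4789, 0.1798, 0.1637]
orientation: [-0.179, -0.682, 0.683, -0.191]
ft_force: [0.6, 0.4, -1.0]
width: 0.0854
```

Call:
{"name": "jog_arm", "arguments": {
  "motion": [
    [[0, 0.01, 0, 0], [0, 0.025, 0, 0], [0, 0.04, 0, 0], [0, 0.05, 0, 0], [0, 0.05, 0, 0]]
  ]
}}

```text
clock: 21.95
tcp_pos: [0.5039, 0.1796, 0.1204]
orientation: [-0.179, -0.682, 0.683, -0.19]
ft_force: [-1.1, 0.2, -0.6]
width: 0.0859
```

Run:
```python
from h import *
show(); print(plan(np.array([.526,.180,.0712])-N*.019))
i=robot.camera_info("wrist"); im=robot.capture("wrist")[:,:,::-1]; cv2.imwrite("pics/w18.png",im); show()
print(proj("w",corners(np.array([.526,.180,.0712])),i))
im=robot.capture("side")[:,:,::-1]; cv2.imwrite("pics/side18.png",im)
```

```text
t 21.95 tcp [0.5039 0.1796 0.1204] q [ 0.2542  0.0101  2.1185 -0.2549  0.5126  1.9989] 
R
 [[-0.8638  0.5036  0.0153]
 [-0.016   0.0031 -0.9999]
 [-0.5036 -0.8639  0.0054]] w 0.0858738228704778 F [-1.1133  0.239  -0.6184]
[ 0.0055  0.0726 -0.0004]
t 22.0 tcp [0.5039 0.1797 0.1209] q [ 0.2545  0.0088  2.1187 -0.2547  0.513   1.9988] 
R
 [[-0.8635  0.5041  0.0154]
 [-0.0159  0.0033 -0.9999]
 [-0.5041 -0.8636  0.0051]] w 0.08529713527798807 F [-0.7813  0.8341 -0.271 ]
[[373.9792 344.1201]
 [282.8185 344.2946]
 [379.7055 226.7828]
 [277.3095 226.808 ]]
```

View pics/w18.png

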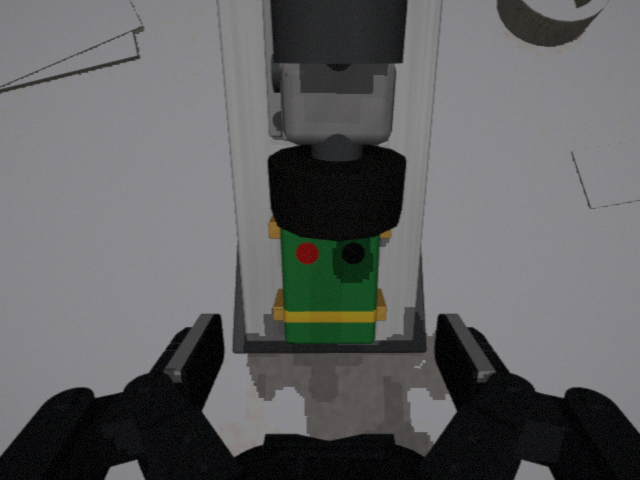

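View pics/side18.png

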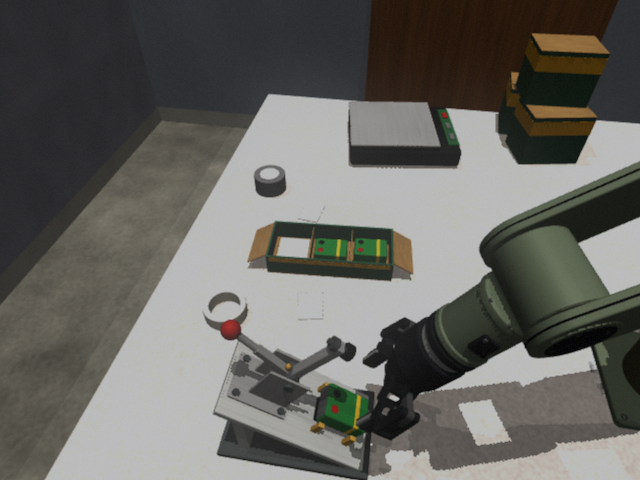

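Call:
{"name": "jog_arm", "arguments": {
  "motion": [
    [[0.005, 0.01, 0, 0], [0.005, 0.02, 0, 0], [0.005, 0.03, 0, 0], [0.005, 0.038, 0, 0], [0.005, 0.04, 0, 0]]
  ]
}}

```text
clock: 22.55
tcp_pos: [0.5188, 0.1794, 0.0819]
orientation: [-0.178, -0.682, 0.683, -0.19]
ft_force: [0.4, -0.6, -0.5]
width: 0.0854
```

Run:
```python
from h import *
show(); print(plan(np.array([.526,.180,.0712])-N*.019))
im=robot.capture("side")[:,:,::-1]; cv2.imwrite("pics/side19.png",cv2.resize(im[280:480,220:440],None,fx=3,fy=3,interpolation=cv2.INTER_CUBIC))
```

```text
t 22.55 tcp [0.5188 0.1794 0.0819] q [ 0.2441  0.1192  2.1074 -0.2968  0.418   2.0393] 
R
 [[-0.8648  0.5018  0.0153]
 [-0.0162  0.0027 -0.9999]
 [-0.5018 -0.865   0.0058]] w 0.08535251371091558 F [ 0.393  -0.6295 -0.505 ]
[-0.0012  0.0319 -0.0007]
```

View pics/side19.png

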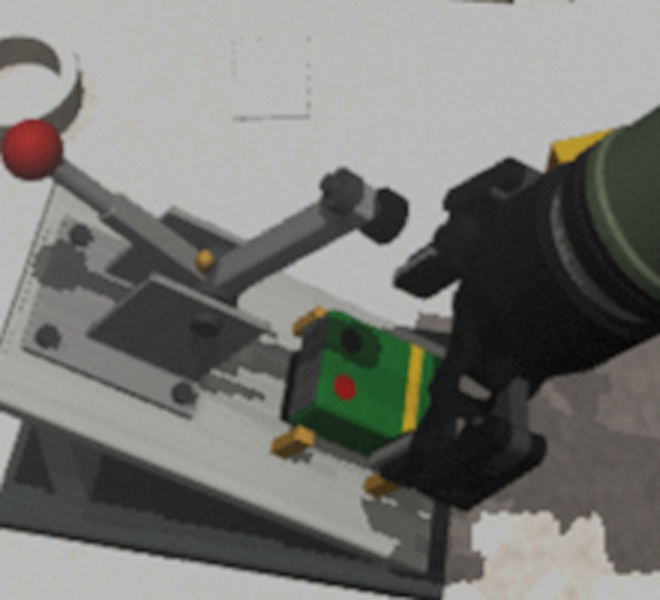

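Call:
{"name": "jog_arm", "arguments": {
  "motion": [
    [[0, 0.008, 0, 0], [0, 0.016, 0, 0], [0, 0.024, 0, 0], [0, 0.03, 0, 0], [0, 0.03, 0, 0]]
  ]
}}

```text
clock: 23.1
tcp_pos: [0.5339, 0.1795, 0.0563]
orientation: [-0.178, -0.682, 0.683, -0.19]
ft_force: [-0.3, 0.4, 0.7]
width: 0.0853
```

Call:
{"name": "jog_arm", "arguments": {
  "motion": [
    [[0, 0, 0, 0], [0, 0, 0, 0], [0, 0, 0, 0], [0, 0, 0, 0], [0, 0, 0, 0]]
  ],
  "grip": 0.0
}}

```text
clock: 23.6
tcp_pos: [0.5341, 0.1798, 0.058]
orientation: [-0.179, -0.682, 0.683, -0.19]
ft_force: [-5.0, -1.2, 6.7]
width: 0.0513
```

Run:
```python
from h import *
show(); print(plan(np.array([.526,.180,.0712])-N*.019))
im=robot.capture("side")[:,:,::-1]; cv2.imwrite("pics/side20.png",cv2.resize(im[280:480,220:440],None,fx=3,fy=3,interpolation=cv2.INTER_CUBIC))
im=robot.capture("wrist")[:,:,::-1]; cv2.imwrite("pics/w20.png",im)
```

```text
t 23.6 tcp [0.5341 0.1798 0.058 ] q [ 0.2359  0.1986  2.085  -0.332   0.3592  2.0714] 
R
 [[-0.8635  0.5041  0.0156]
 [-0.0162  0.0033 -0.9999]
 [-0.5041 -0.8636  0.0053]] w 0.05129089691788946 F [-4.9893 -1.1856  6.6563]
[ 0.0001  0.0035 -0.0003]
```

View pics/side20.png

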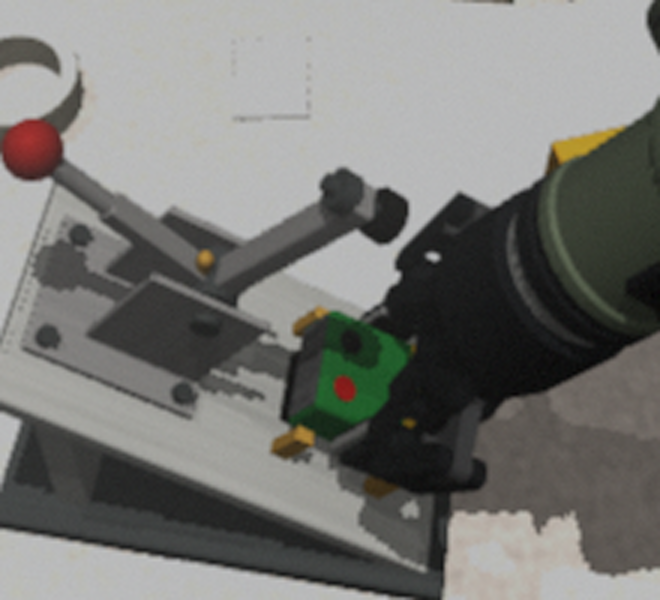

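View pics/w20.png

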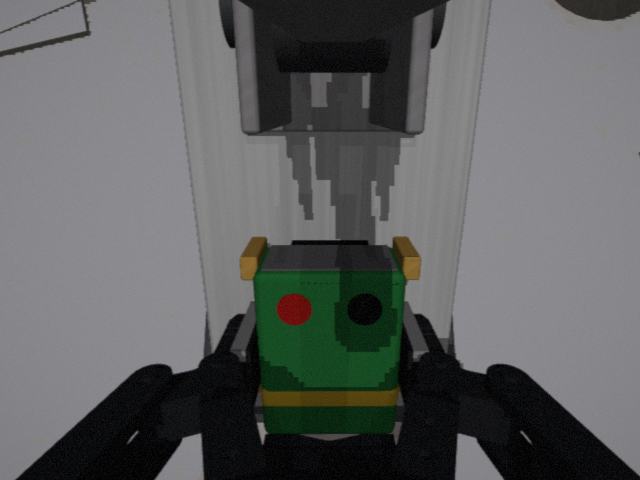

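Call:
{"name": "jog_arm", "arguments": {
  "motion": [
    [[0, -0.008, 0, 0], [0, -0.018, 0, 0], [0, -0.03, 0, 0], [0, -0.042, 0, 0], [0, -0.05, 0, 0]]
  ]
}}

```text
clock: 24.2
tcp_pos: [0.5079, 0.1796, 0.1012]
orientation: [-0.178, -0.682, 0.683, -0.19]
ft_force: [-0.2, 0.3, -1.6]
width: 0.0509
```

Run:
```python
from h import *
show()
im=robot.capture("wrist")[:,:,::-1]; cv2.imwrite("pics/w21.png",im)
print(plan([.42,.1,.27]))
```

```text
t 24.2 tcp [0.5079 0.1796 0.1012] q [ 0.2512  0.0573  2.1215 -0.276   0.4637  2.0208] 
R
 [[-0.864   0.5032  0.0156]
 [-0.0162  0.0033 -0.9999]
 [-0.5032 -0.8642  0.0053]] w 0.05086505191660127 F [-0.2197  0.2517 -1.6072]
[-0.0071 -0.1897  0.0792]
```

View pics/w21.png

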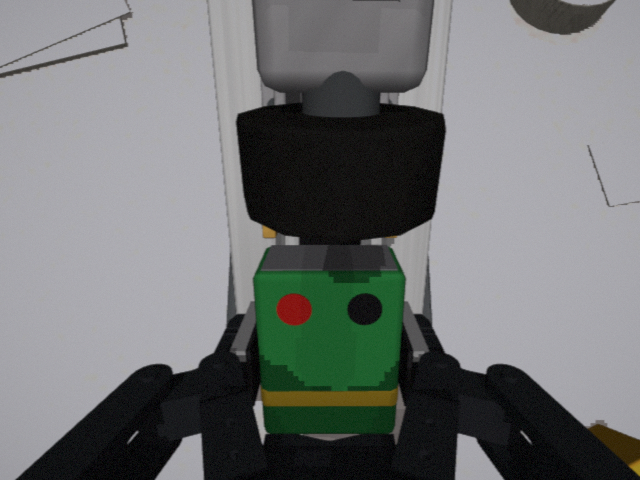

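Call:
{"name": "jog_arm", "arguments": {
  "motion": [
    [[0, -0.02, 0, 0], [0.003, -0.055, 0, 0], [0.005, -0.095, 0, 0], [0.005, -0.135, 0.01, 0], [0.005, -0.165, 0.03, 0]]
  ]
}}

```text
clock: 24.75
tcp_pos: [0.421, 0.1498, 0.2427]
orientation: [0.178, 0.683, -0.682, 0.192]
ft_force: [1.4, -1.2, -1.0]
width: 0.0511
```

Call:
{"name": "jog_arm", "arguments": {
  "motion": [
    [[0, -0.02, 0.03, 0], [0, -0.03, 0.07, 0], [0, -0.03, 0.11, 0], [0, -0.03, 0.14, 0], [0, -0.03, 0.15, 0]]
  ]
}}

```text
clock: 25.25
tcp_pos: [0.4087, -0.004, 0.2676]
orientation: [-0.18, -0.681, 0.684, -0.189]
ft_force: [0.8, 0.4, -1.5]
width: 0.0507
```

Run:
```python
from h import *
show()
```

```text
t 25.25 tcp [ 0.4087 -0.004   0.2676] q [-0.3687 -0.6116  2.2238  0.2119  1.0404  1.128 ] 
R
 [[-0.8635  0.5042  0.0105]
 [-0.0124 -0.0004 -0.9999]
 [-0.5042 -0.8636  0.0066]] w 0.05074918880970936 F [ 0.8089  0.436  -1.4648]
```

Call:
{"name": "jog_arm", "arguments": {
  "motion": [
    [[0, 0, -0.02, 0], [0.005, 0, -0.045, 0], [0.01, -0.005, -0.07, 0], [0.02, -0.01, -0.085, 0], [0.03, -0.015, -0.09, 0]]
  ]
}}

```text
clock: 25.75
tcp_pos: [0.3731, 0.0898, 0.2642]
orientation: [-0.177, -0.683, 0.683, -0.191]
ft_force: [-0.1, -0.1, -1.8]
width: 0.051
```

Run:
```python
from h import *
show()
```

```text
t 25.75 tcp [0.3731 0.0898 0.2642] q [ 0.0094 -0.6709  2.2569  0.0002  1.0294  1.5605] 
R
 [[-0.8645  0.5023  0.0183]
 [-0.0183  0.0049 -0.9998]
 [-0.5023 -0.8647  0.005 ]] w 0.050973552704213665 F [-0.0914 -0.0554 -1.8146]
```

Call:
{"name": "jog_arm", "arguments": {
  "motion": [
    [[0.02, -0.01, 0, 0], [0.04, -0.02, 0, 0], [0.06, -0.03, 0, 0], [0.08, -0.04, 0, 0], [0.1, -0.05, 0, 0]]
  ]
}}

```text
clock: 26.25
tcp_pos: [0.2925, 0.1118, 0.2531]
orientation: [-0.174, -0.676, 0.693, -0.18]
ft_force: [-0.3, 0.2, -1.4]
width: 0.0509
```

Run:
```python
from h import *
show()
```

```text
t 26.25 tcp [0.2925 0.1118 0.2531] q [ 0.2117 -0.8593  2.343  -0.1323  1.1688  1.7953] 
R
 [[-0.875   0.4842  0.0024]
 [-0.0138 -0.0201 -0.9997]
 [-0.484  -0.8747  0.0243]] w 0.050900368830323235 F [-0.3108  0.2339 -1.4319]
```

```bash
cat > fk.py <<'E'
import numpy as np
from scipy.optimize import least_squares
from scipy.spatial.transform import Rotation as Ro
D=[([-1.3645,.2066,1.5415,0,1.3935,-.0466],[.2008,-.5388,.2313],[-.9682,-.2502,0]),
([-.1085+0,.942,.2252,.0016,1.9529,1.4462],[.8754,-.0083,.344],[-.9996,-.0165,-.0214]),
([-.0909,.8055,.2265,.0489,1.585,1.4768],[.9686,.0138,.5003],[-.8644,-.0161,-.5026]),
([.1988,.0428,1.6565,-.1186,.9295,1.7968],[.6341,.1851,.3064],[-.8656,-.0178,-.5004]),
([.2961,-.3397,2.0773,-.1842,.9004,1.9272],[.4458,.1787,.2633],[-.8627,-.0161,-.5055]),
([.2359,.1986,2.085,-.332,.3592,2.0714],[.5341,.1798,.058],[-.8635,-.0162,-.5041]),
([-.3687,-.6116,2.2238,.2119,1.0404,1.128],[.4087,-.004,.2676],[-.8635,-.0124,-.5042]),
([.0094,-.6709,2.2569,.0002,1.0294,1.5605],[.3731,.0898,.2642],[-.8645,-.0183,-.5023]),
([.2117,-.8593,2.343,-.1323,1.1688,1.7953],[.2925,.1118,.2531],[-.875,-.0138,-.484])]
rz=lambda a:Ro.from_euler('z',a).as_matrix(); ry=lambda a:Ro.from_euler('y',a).as_matrix()
def fk(q,P):
    h,a,L1,b,L2,L3,dy,s4,s6,c6,e=P
    R=rz(q[0]); p=np.array([0,0,h])+R@np.array([a,dy,0])
    R=R@ry(q[1]); p=p+R@np.array([0,0,L1])
    R=R@ry(q[2]); p=p+R@np.array([b,0,L2])
    R=R@rz(s4*q[3])@ry(q[4]); 
    p=p+R@np.array([e,0,L3])
    R=R@rz(s6*q[5]+c6)   # z local = approach = tool y
    # tool axes: y=approach; tool x = local -? 
    T=np.column_stack([R[:,0],R[:,2],-R[:,1]])
    return p,T
def res(P):
    r=[]
    for q,p,x in D:
        pp,T=fk(q,P); r+=list(pp-p)+list(.3*(T[:,0]-x))
    return r
def fit():
    best=None
    for s4 in(1,-1):
        for s6 in(1,-1):
            for c in(0,1.57,3.14,-1.57):
                f=lambda v:res([*v[:7],s4,s6,v[7],v[8]])
                s=least_squares(f,[.35,0,.4,0,.35,.3,.087,c,0])
                if best is None or s.cost<best[0]: best=(s.cost,[*s.x[:7],s4,s6,s.x[7],s.x[8]])
    return best
if __name__=="__main__":
    c,P=fit(); print(c,np.round(P,4)); print(np.round(np.array(res(P)).reshape(-1,6),4)); np.save("P.npy",P)
E
python3 fk.py
```

```text
2.0810035023595278e-08 [ 0.2827 -0.      0.4551  0.0941  0.4996  0.3161  0.0862  1.      1.
 -1.5708 -0.    ]
[[ 0.      0.     -0.      0.      0.     -0.    ]
 [ 0.      0.0001  0.     -0.     -0.0001 -0.    ]
 [-0.     -0.     -0.      0.      0.     -0.    ]
 [-0.     -0.     -0.     -0.      0.      0.    ]
 [ 0.0001  0.      0.      0.      0.     -0.    ]
 [ 0.      0.     -0.     -0.      0.      0.    ]
 [-0.     -0.      0.0001  0.      0.     -0.    ]
 [-0.     -0.     -0.     -0.     -0.      0.    ]
 [ 0.     -0.     -0.      0.      0.      0.    ]]
```

```bash
cat > sim.py <<'E'
from fk import *
P=np.load("P.npy"); LO=np.array([-2.73,-.86,.225,-1.11,.08,-2.82]); HI=np.array([2.73,2.22,2.46,4.25,2.63,2.82])
def ik(q,pt,Rt,w):
    def f(x):
        p,T=fk(x,P); return np.r_[p-pt, w*Ro.from_matrix(T@Rt.T).as_rotvec()]
    return least_squares(f,np.clip(q,LO+1e-6,HI-1e-6),bounds=(LO,HI)).x
def call(q,shift,w,mode):
    p0,R0=fk(q,P); rows=[np.array(shift)*k/5 for k in range(1,6)]
    for s in rows:
        pc,Rc=fk(q,P); pt=p0+R0@s; d=pt-pc; n=np.linalg.norm(d)
        if n>.05: pt=pc+d*.05/n
        q=ik(q,pt,R0 if mode==0 else Rc,w)
    return q
def tilt(q):
    T=fk(q,P)[1]; return np.degrees(np.arctan2(T[0,1],-T[2,1])), np.degrees(np.arcsin(T[1,1]))
if __name__=="__main__":
    q=np.array([-.0923,.7918,.2262,.0458,1.6395,1.4761]); print(tilt(q))
    for mode in(0,1):
        for w in(.2,.35,.5,.8,1.2):
            r=call(q,[-.5,0,0],w,mode); print(mode,w,tilt(r),fk(r,P)[0],r)
    print("real 30.2 [.9686 .0138 .5003] [-.0909,.8055,.2265,.0489,1.585,1.4768]")
    q=np.array([.0094,-.6709,2.2569,.0002,1.0294,1.5605])
    for mode in(0,1):
        for w in(.2,.35,.5,.8,1.2):
            r=call(q,[.1,-.05,0],w,mode); print(mode,w,tilt(r),fk(r,P)[0],r)
    print("real",tilt([.2117,-.8593,2.343,-.1323,1.1688,1.7953]))
E
python3 sim.py
```

```text
(np.float64(27.845500505011316), np.float64(0.15104474283569783))
0 0.2 (np.float64(45.997032578526884), np.float64(0.3884104510573241)) [1.04195454 0.01500742 0.54609607] [-0.09020091  0.81613233  0.225       0.07430084  1.30083357  1.4735038 ]
0 0.35 (np.float64(35.08016788919651), np.float64(0.24872932556552643)) [0.99138086 0.01418167 0.51515009] [-0.09081572  0.80604708  0.225       0.0566142   1.50065727  1.47669173]
0 0.5 (np.float64(31.456831610345883), np.float64(0.2001755287479967)) [0.97423726 0.01390202 0.50490293] [-0.0908795   0.80515427  0.225       0.05086269  1.56453144  1.476906  ]
0 0.8 (np.float64(29.258021048728267), np.float64(0.17033471526264662)) [0.96377542 0.01373135 0.4987663 ] [-0.09088665  0.80516041  0.225       0.04736141  1.60274511  1.47685455]
0 1.2 (np.float64(28.472973205838436), np.float64(0.1596242489330619)) [0.96003062 0.01367023 0.49659692] [-0.09088381  0.80525744  0.225       0.04610703  1.61629365  1.47680395]
1 0.2 (np.float64(60.52458145494874), np.float64(0.5468598852092239)) [1.10466033 0.01601692 0.58406426] [-0.08840869  0.84803918  0
[... 2012 characters left out ...]
4   0.2558091 ] [ 0.22697626 -0.86        2.32360579 -0.16875102  1.25288244  1.81411584]
1 0.5 (np.float64(27.306298992762446), np.float64(-2.355362480046622)) [0.28350058 0.10665744 0.25494536] [ 0.22196493 -0.86        2.33140493 -0.1509573   1.21556298  1.80504607]
1 0.8 (np.float64(28.751670670982314), np.float64(-1.017276729038095)) [0.29111748 0.11290078 0.25387549] [ 0.21445425 -0.86        2.34053962 -0.13007546  1.17533224  1.7920158 ]
1 1.2 (np.float64(29.46825830306014), np.float64(-0.3507042701811882)) [0.29489198 0.11589012 0.25327759] [ 0.20988853 -0.86        2.34544795 -0.1188637   1.15502124  1.78417744]
real (np.float64(28.963926149495958), np.float64(-1.1525528392183104))
```

```bash
cat > s2.py <<'E'
from sim import *
W=.6
q0=np.array([.2117,-.8593,2.343,-.1323,1.1688,1.7953])
R0=fk(q0,P)[1]
out=[]
for x in(.26,.3,.35,.4):
  for y in (.05,.09,.11):
    for z in(.08,.14,.2,.26):
        q=ik(q0,np.array([x,y,z]),R0,W); 
        if np.linalg.norm(fk(q,P)[0]-[x,y,z])>.02: pass
        for a in np.radians(np.arange(90,271,30)):
            d=R0.T@np.array([np.cos(a),0,np.sin(a)])*.25
            r=call(q,d,W,0); t=tilt(r); out.append((t[0]-tilt(q)[0],t[1],x,y,z,round(np.degrees(a)),fk(r,P)[0],r))
out.sort(key=lambda o:o[0])
for o in out[:25]: print(np.round(o[0],2),np.round(o[1],2),o[2:6],np.round(o[6],3),np.round(o[7],2))
E
python3 s2.py
```

```text
-3.75 -1.08 (0.4, 0.11, 0.08, 270) [ 0.423  0.117 -0.065] [ 0.12  0.36  2.31 -1.11  0.08  2.78]
-3.65 -0.97 (0.4, 0.11, 0.08, 240) [ 0.352  0.126 -0.043] [ 0.2   0.2   2.46 -1.09  0.11  2.82]
-3.61 -1.72 (0.4, 0.09, 0.08, 270) [ 0.421  0.105 -0.061] [ 0.1   0.34  2.33 -1.11  0.08  2.76]
-3.55 -1.11 (0.4, 0.09, 0.08, 240) [ 0.36   0.112 -0.044] [ 0.14  0.21  2.46 -1.11  0.09  2.79]
-3.49 -1.59 (0.35, 0.11, 0.08, 240) [ 0.333  0.149 -0.036] [ 0.32  0.17  2.46 -0.98  0.19  2.82]
-3.47 -0.9 (0.35, 0.11, 0.08, 270) [ 0.377  0.115 -0.053] [ 0.13  0.26  2.41 -1.11  0.08  2.79]
-3.4 -2.49 (0.26, 0.11, 0.08, 270) [ 0.321  0.146 -0.046] [ 0.33  0.19  2.46 -0.96  0.21  2.82]
-3.38 -1.58 (0.35, 0.09, 0.08, 270) [ 0.381  0.104 -0.055] [ 0.11  0.27  2.41 -1.11  0.08  2.76]
-3.36 -2.71 (0.3, 0.11, 0.08, 240) [ 0.298  0.176 -0.025] [ 0.5   0.11  2.46 -0.83  0.32  2.82]
-3.35 -3.62 (0.26, 0.11, 0.08, 240) [ 0.264  0.196 -0.005] [ 0.65  0.03  2.46 -0.7   0.47  2.82]
-3.27 -1.51 (0.3, 0.11, 0.08, 270) [ 0.345  0.125 -0.051] [ 0.2   0.22  2.46 -1.08  0.12  2.82]
-3.27 -1.79 (0.35, 0.09, 0.08, 240) [ 0.3
[... 605 characters left out ...]
4  2.46 -0.88  0.29  2.82]
-2.91 -2.93 (0.3, 0.05, 0.08, 270) [ 0.361  0.083 -0.061] [ 0.05  0.26  2.45 -1.11  0.08  2.72]
-2.86 -4.02 (0.26, 0.09, 0.08, 240) [ 0.271  0.188 -0.011] [ 0.62  0.05  2.46 -0.73  0.44  2.82]
-2.82 -0.77 (0.35, 0.11, 0.14, 270) [ 0.365  0.113 -0.04 ] [ 0.13  0.2   2.46 -1.11  0.08  2.79]
-2.79 -2.24 (0.35, 0.05, 0.08, 240) [ 0.362  0.092 -0.049] [ 0.08  0.22  2.46 -1.11  0.08  2.74]
-2.7 -1.56 (0.35, 0.09, 0.14, 270) [ 0.369  0.101 -0.039] [ 0.1   0.19  2.46 -1.11  0.08  2.76]
-2.66 -4.06 (0.26, 0.11, 0.08, 210) [0.192 0.213 0.073] [ 0.94 -0.3   2.46 -0.51  0.85  2.82]
-2.65 -2.63 (0.26, 0.05, 0.08, 270) [ 0.346  0.093 -0.064] [ 0.09  0.26  2.46 -1.11  0.09  2.75]
```

```bash
cat > s3.py <<'E'
from sim import *
import sys, itertools
W=.6
def ik(q,pt,Rt,w):
    def f(x):
        p,T=fk(x,P); return np.r_[p-pt, w*Ro.from_matrix(T@Rt.T).as_rotvec()]
    return least_squares(f,np.clip(q,LO+1e-6,HI-1e-6),bounds=(LO,HI),ftol=1e-5,xtol=1e-5,gtol=1e-5,max_nfev=25).x
import sim; sim.ik=ik
q0=np.array([.2117,-.8593,2.343,-.1323,1.1688,1.7953])
def ang(q): T=fk(q,P)[1]; return np.degrees(np.arccos(np.clip(-T[2,1],-1,1)))
dirs=[np.array(d)/np.linalg.norm(d) for d in itertools.product((-1,0,1),repeat=3) if any(d)]
def step(q,dw):
    R0=fk(q,P)[1]; return call(q,R0.T@dw*.25,W,0)
from multiprocessing import Pool
def ex(a):
    q,i=a; return step(q,dirs[i])
if __name__=="__main__":
    beam=[(ang(q0),q0,[])]
    with Pool() as pool:
        for it in range(9):
            jobs=[(b[1],i,b[2]) for b in beam for i in range(len(dirs))]
            rs=pool.map(ex,[(j[0],j[1]) for j in jobs])
            new=[]
            for j,r in zip(jobs,rs):
                p=fk(r,P)[0]
                if not(.1<p[2]<.6) or np.hypot(p[0],p[1])<.27 or p[0]<.15 or p[0]>.5 or p[1]<-.12 : continue
                new.append((ang(r),r,j[2]+[j[1]]))
            new.sort(key=lambda n:n[0]); seen=set(); beam=[]
            for n in new:
                k=tuple(np.round(fk(n[1],P)[0]/.04)); 
                if k in seen: continue
                seen.add(k); beam.append(n)
                if len(beam)>=12: break
            b=beam[0]; print(it,round(b[0],2),np.round(tilt(b[1]),2),np.round(fk(b[1],P)[0],3),np.round(b[1],2),[list(np.round(dirs[i],2)) for i in b[2]][-1],flush=True)
    print([[list(np.sign(dirs[i]).astype(int)) for i in b[2]] for b in beam[:3]])
E
nproc; time timeout 550 python3 s3.py
```

```text
4
0 26.88 [26.79 -2.36] [0.29  0.079 0.189] [ 0.04 -0.86  2.46 -0.07  1.08  1.63] [np.float64(-0.58), np.float64(-0.58), np.float64(-0.58)]
1 24.09 [24.04  1.64] [0.156 0.283 0.166] [ 1.15 -0.42  2.3  -0.42  1.09  2.82] [np.float64(-0.71), np.float64(0.71), np.float64(0.0)]
2 19.98 [19.83  2.48] [0.214 0.466 0.1  ] [ 1.15  0.16  1.94 -0.39  0.89  2.82] [np.float64(-0.58), np.float64(0.58), np.float64(-0.58)]
3 16.3 [16.01  3.12] [0.153 0.588 0.128] [ 1.31  0.33  1.65 -0.29  1.06  2.82] [np.float64(-0.71), np.float64(0.71), np.float64(0.0)]
4 16.3 [16.01  3.12] [0.153 0.338 0.128] [ 1.1  -0.22  2.22 -0.27  0.98  2.62] [np.float64(0.0), np.float64(-1.0), np.float64(0.0)]
5 16.29 [15.99  3.12] [0.153 0.588 0.128] [ 1.31  0.33  1.65 -0.29  1.06  2.82] [np.float64(0.0), np.float64(1.0), np.float64(0.0)]
6 15.68 [15.37  3.11] [0.309 0.017 0.102] [-0.39 -0.51  2.46  0.19  0.97  0.9 ] [np.float64(0.0), np.float64(-0.71), np.float64(-0.71)]
7 14.14 [14.07  1.42] [0.22  0.16  0.125] [ 0.39 -0.63  2.46 -0.08  1.08  1.81] [np.float64(-0.58), np.float64(-0.58), np.float64(-0.58)]
8 14.14 [14.07  
[... 605 characters left out ...]
64(1), np.int64(-1)], [np.int64(-1), np.int64(1), np.int64(0)], [np.int64(0), np.int64(-1), np.int64(0)], [np.int64(1), np.int64(0), np.int64(0)], [np.int64(-1), np.int64(-1), np.int64(0)], [np.int64(-1), np.int64(-1), np.int64(-1)], [np.int64(0), np.int64(1), np.int64(0)]], [[np.int64(-1), np.int64(1), np.int64(-1)], [np.int64(0), np.int64(1), np.int64(0)], [np.int64(-1), np.int64(1), np.int64(-1)], [np.int64(-1), np.int64(1), np.int64(0)], [np.int64(0), np.int64(-1), np.int64(0)], [np.int64(1), np.int64(0), np.int64(0)], [np.int64(-1), np.int64(-1), np.int64(0)], [np.int64(-1), np.int64(-1), np.int64(-1)], [np.int64(0), np.int64(1), np.int64(1)]]]
real	0m54.830s
user	3m19.939s
sys	0m0.287s
```

```bash
cat > s4.py <<'E'
import sys; sys.path.insert(0,'.')
import s3
from s3 import *
def callt(q,shift,turn,W=.6):
    # turn degrees total at row5 about tool y
    p0,R0=fk(q,P)
    for k in range(1,6):
        pc,Rc=fk(q,P); pt=p0+R0@(np.array(shift)*k/5); d=pt-pc; n=np.linalg.norm(d)
        if n>.05: pt=pc+d*.05/n
        Rt=R0@Ro.from_rotvec([0,np.radians(turn*k/5),0]).as_matrix()
        e=Ro.from_matrix(Rt@Rc.T).as_rotvec(); m=np.linalg.norm(e)
        if m>np.radians(8.59): Rt=Ro.from_rotvec(e*np.radians(8.59)/m).as_matrix()@Rc
        qn=s3.ik(q,pt,Rt,W)
        if np.abs(qn-q).max()>.3: return None
        q=qn
    return q
dirs2=[np.zeros(3)]+[np.array(d)/np.linalg.norm(d) for d in [(1,0,0),(-1,0,0),(0,1,0),(0,-1,0),(0,0,1),(0,0,-1),(-1,1,0),(-1,-1,0),(-1,0,-1),(-1,0,1),(0,1,-1),(0,-1,-1)]]
acts=[(i,t) for i in range(len(dirs2)) for t in (-40,0,40) if i or t]
def ex2(a):
    q,(i,t)=a; R0=fk(q,P)[1]; return callt(q,R0.T@dirs2[i]*.25,t)
if __name__=="__main__":
    beam=[(ang(q0),q0,[])]
    with Pool(4) as pool:
        for it in range(8):
            jobs=[(b[1],a,b[2]) for b in beam for a in acts]
            rs=pool.map(ex2,[(j[0],j[1]) for j in jobs],chunksize=8)
            new=[]
            for j,r in zip(jobs,rs):
                if r is None: continue
                p=fk(r,P)[0]
                if not(.1<p[2]<.6) or np.hypot(p[0],p[1])<.25 or p[0]<.1 or p[0]>.48 or p[1]<-.15 : continue
                new.append((ang(r),r,j[2]+[j[1]]))
            new.sort(key=lambda n:n[0]); seen=set(); beam=[]
            for n in new:
                k=tuple(np.round(fk(n[1],P)[0]/.08))+(round(n[1][5]/.7),)
                if k in seen: continue
                seen.add(k); beam.append(n)
                if len(beam)>=24: break
            b=beam[0]; print(it,round(b[0],2),np.round(tilt(b[1]),2),np.round(fk(b[1],P)[0],3),np.round(b[1],2),flush=True)
        for b in beam[:2]:
            print([(list(np.sign(dirs2[i]).astype(int)),t) for i,t in b[2]])
            q=q0
            for a in b[2]: q=ex2((q,a)); print(np.round(tilt(q),1),np.round(fk(q,P)[0],3),np.round(q,2))
E
time timeout 570 python3 s4.py
```

```text
0 26.72 [26.66 -1.8 ] [0.209 0.149 0.415] [ 0.65 -0.86  2.01 -0.3   1.63  2.82]
1 22.02 [22.02 -0.19] [0.243 0.086 0.48 ] [ 0.01 -0.86  1.85 -0.01  1.76  2.82]
2 15.23 [13.29  7.52] [0.232 0.427 0.18 ] [ 0.97 -0.07  1.97 -0.14  1.    2.82]
3 10.71 [8.31 6.78] [0.192 0.578 0.206] [ 1.15  0.2   1.61 -0.09  1.16  2.82]
4 9.39 [4.91 8.02] [0.148 0.679 0.211] [ 1.25  0.38  1.38 -0.04  1.23  2.82]
5 8.68 [3.3  8.04] [0.103 0.761 0.211] [ 1.33  0.53  1.15 -0.02  1.31  2.82]
6 7.3 [3.44 6.44] [0.148 0.204 0.113] [ 0.5  -0.6   2.46  0.08  1.18  1.35]
7 7.3 [3.44 6.44] [0.148 0.205 0.113] [ 0.5  -0.6   2.46  0.08  1.18 -0.05]
[([np.int64(-1), np.int64(1), np.int64(0)], -40), ([np.int64(0), np.int64(1), np.int64(-1)], 40), ([np.int64(-1), np.int64(1), np.int64(0)], 0), ([np.int64(-1), np.int64(1), np.int64(0)], 40), ([np.int64(-1), np.int64(0), np.int64(0)], 0), ([np.int64(0), np.int64(-1), np.int64(0)], -40), ([np.int64(0), np.int64(-1), np.int64(-1)], -40), ([np.int64(0), np.int64(0), np.int64(0)], -40)]
[29.  -1.2] [0.116 0.289 0.253] [ 1.4  -0.45  2.16 -0.51  1.39  2.35]
[22.6  0.8] [0.191 
[... 738 characters left out ...]
(0)], 0), ([np.int64(0), np.int64(-1), np.int64(-1)], -40), ([np.int64(0), np.int64(0), np.int64(0)], -40)]
[29.  -1.2] [0.116 0.289 0.253] [ 1.4  -0.45  2.16 -0.51  1.39  2.35]
[22.6  0.8] [0.191 0.411 0.144] [ 1.19 -0.01  2.03 -0.43  1.    2.82]
[19.1  1.4] [0.14  0.526 0.178] [ 1.33  0.16  1.75 -0.35  1.15  2.82]
[8.3 6.8] [0.192 0.578 0.206] [ 1.15  0.2   1.61 -0.09  1.16  2.82]
[4.7 8.1] [0.108 0.544 0.211] [ 1.24  0.08  1.74 -0.03  1.16  2.82]
[4.7 8.1] [0.108 0.294 0.211] [ 0.92 -0.55  2.23  0.02  1.3   2.49]
[3.4 6.4] [0.148 0.204 0.113] [ 0.5  -0.6   2.46  0.08  1.18  1.35]
[3.4 6.4] [0.148 0.205 0.113] [ 0.5  -0.6   2.46  0.08  1.18  0.65]
real	3m2.160s
user	11m22.429s
sys	0m0.498s
```

```bash
sed -n 1,40p h.py | head -5
cat > s5.py <<'E'
import s4
from s4 import *
import json
dirs3=[np.zeros(3)]+[np.array(d)/np.linalg.norm(d) for d in itertools.product((-1,0,1),repeat=3) if any(d) and sum(map(abs,d))<3]
acts3=[(i,t) for i in range(len(dirs3)) for t in (-40,-15,0,15,40) if i or t]
def ex3(a):
    q,(i,t)=a; R0=fk(q,P)[1]; return callt(q,R0.T@dirs3[i]*.25,t)
def search(q0,n,width=20,ylim=.52,tmax=500):
    import time; T0=time.time()
    beam=[(ang(q0),q0,[])]; best=beam[0]
    with Pool(4) as pool:
        for it in range(n):
            if time.time()-T0>tmax: break
            jobs=[(b[1],a,b[2]) for b in beam for a in acts3]
            rs=pool.map(ex3,[(j[0],j[1]) for j in jobs],chunksize=8)
            new=[]
            for j,r in zip(jobs,rs):
                if r is None: continue
                p=fk(r,P)[0]
                if not(.14<p[2]<.6) or np.hypot(p[0],p[1])<.27 or p[0]<.05 or p[0]>.45 or not -.15<p[1]<ylim: continue
                new.append((ang(r),r,j[2]+[j[1]]))
            new.sort(key=lambda n:n[0]); seen=set(); beam=[]
            for n_ in new:
                k=tuple(np.round(fk(n_[1],P)[0]/.1))+(round(n_[1][5]/1.),round(n_[1][3]/.3))
                if k in seen: continue
                seen.add(k); beam.append(n_)
                if len(beam)>=width: break
            if beam[0][0]<best[0]-.3: best=beam[0]
            print(it,[round(b[0],1) for b in beam[:4]],flush=True)
    q=q0; print("BEST",best[0])
    for a in best[2]:
        R0=fk(q,P)[1]; s=R0.T@dirs3[a[0]]*.25; q=ex3((q,a)); print("shift",np.round(s,3),"turn",round(a[1]/6,2),"dir",np.round(dirs3[a[0]],2),"->",np.round(tilt(q),1),np.round(fk(q,P)[0],3),np.round(q,2))
if __name__=="__main__":
    from workcell import robot
    q=np.array(robot.get_obs()["q"]); search(q,8)
E
time timeout 575 python3 s5.py
```

```text
import numpy as np, cv2
from workcell import robot
np.set_printoptions(precision=4,suppress=True)
C={n:robot.camera_info(n) for n in ["top","side"]}
def proj(n,P,info=None):
0 [np.float64(27.1), np.float64(27.1), np.float64(27.3), np.float64(27.3)]
1 [np.float64(22.1), np.float64(22.6), np.float64(22.6), np.float64(22.6)]
2 [np.float64(15.2), np.float64(15.7), np.float64(16.0), np.float64(16.2)]
3 [np.float64(12.9), np.float64(12.9), np.float64(13.8), np.float64(13.9)]
4 [np.float64(11.7), np.float64(11.7), np.float64(11.7), np.float64(11.9)]
5 [np.float64(10.2), np.float64(10.6), np.float64(10.8), np.float64(10.9)]
6 [np.float64(9.5), np.float64(9.6), np.float64(9.8), np.float64(10.2)]
7 [np.float64(9.5), np.float64(9.5), np.float64(9.5), np.float64(9.5)]
BEST 9.518906323176164
shift [ 0.152 -0.089 -0.177] turn -6.67 dir [-0.71  0.71  0.  ] -> [29.  -1.2] [0.116 0.289 0.253] [ 1.4  -0.45  2.16 -0.51  1.39  2.35]
shift [ 0.181  0.069 -0.158] turn 2.5 dir [-0.71  0.   -0.71] -> [25.1 -0.8] [0.051 0.277 0.144] [ 1.56 -0.31  2.29 -0.47  1.21  2.82]
shift [ 0.058 -0.078 -0.231] turn 6.67 dir [-0.71  0.71  0.  ] -> [17.3  2.8] [0.117 0.315 0.193] [ 1.2  -0.4   2.2  -0.28  1.19  2.82]
shift [-0.008  0.012 -0.25 ] turn 2.5 dir [0. 1. 0.] -> [13.4  5.2] [0.217 0.445 0.214] [ 1.04 -0.06  1.89 -0.17  1.12  2.82]
shift [ 0.241 -0.057  0.034] turn -2.5 dir [-1.  0.  0.] -> [11.4  5.7] [0.067 0.43  0.223] [ 1.34 -0.17  1.96 -0.18  1.21  2.82]
shift [ 0.148 -0.017 -0.201] turn 2.5 dir [-0.71  0.71  0.  ] -> [6.6 7.8] [0.116 0.486 0.236] [ 1.2  -0.06  1.83 -0.06  1.21  2.82]
shift [ 0.248 -0.029  0.006] turn 0.0 dir [-1.  0.  0.] -> [3.3 8.9] [0.053 0.452 0.237] [ 1.27 -0.18  1.93 -0.01  1.22  2.82]
real	5m23.956s
user	20m56.800s
sys	0m0.552s
```

Call:
{"name": "jog_arm", "arguments": {
  "motion": [
    [[0.03, -0.018, -0.035, -1.3], [0.06, -0.036, -0.07, -2.6], [0.09, -0.053, -0.106, -4], [0.12, -0.07, -0.14, -5.3], [0.15, -0.09, -0.177, -6.7]]
  ]
}}

```text
clock: 26.75
tcp_pos: [0.1593, 0.2468, 0.2545]
orientation: [0.025, -0.602, 0.713, -0.359]
ft_force: [1.6, 0.8, -1.1]
width: 0.0512
```

Run:
```python
from h import *
from sim import tilt
show(); print(tilt(robot.get_obs()["q"]))
im=robot.capture("wrist"); cv2.imwrite("pics/w22.png",im[:,:,::-1])
```

```text
t 26.75 tcp [0.1593 0.2468 0.2545] q [ 1.1951 -0.5941  2.2343 -0.4855  1.3478  2.2696] 
R
 [[-0.7405  0.4824  0.4679]
 [-0.5421 -0.0174 -0.8401]
 [-0.3971 -0.8758  0.2744]] w 0.051217222428604506 F [ 1.6495  0.7898 -1.0543]
(np.float64(28.84593968117196), np.float64(-0.9957754312974963))
```

View pics/w22.png

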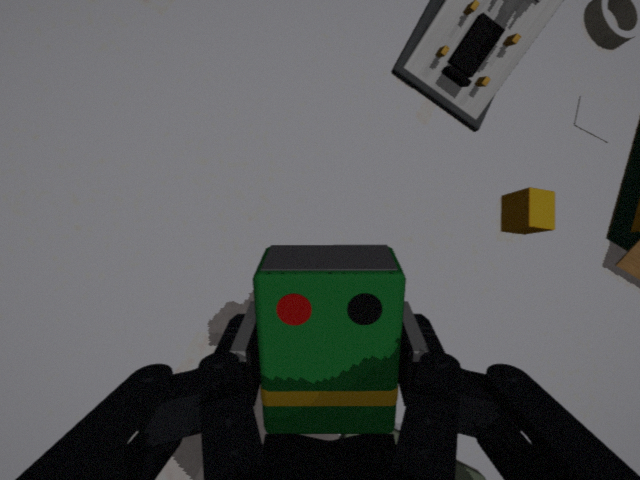

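```bash
python3 - <<'E'
s=open('s4.py').read()
s=s.replace("        if np.abs(qn-q).max()>.3: return None\n        q=qn","        f=(np.abs(qn-q)/LIM).max()\n        q=q+(qn-q)/max(f,1.)")
s=s.replace("def callt","LIM=.07*np.array([2.79,2.79,3.14,3.14,3.14,3.14])\ndef callt")
open('s4.py','w').write(s)
s=open('s5.py').read()
s=s.replace("p[0]<.05","p[0]<-.1").replace("search(q,8)","search(q,6,14)").replace("(-40,-15,0,15,40)","(-20,0,20,40)")
open('s5.py','w').write(s)
E
time timeout 575 python3 s5.py
```

```text
0 [np.float64(23.0), np.float64(23.1), np.float64(24.0), np.float64(25.0)]
1 [np.float64(17.0), np.float64(17.3), np.float64(17.9), np.float64(17.9)]
2 [np.float64(11.1), np.float64(11.9), np.float64(12.1), np.float64(12.2)]
3 [np.float64(9.7), np.float64(10.0), np.float64(10.1), np.float64(10.1)]
4 [np.float64(7.9), np.float64(7.9), np.float64(8.3), np.float64(8.4)]
5 [np.float64(5.5), np.float64(6.0), np.float64(6.3), np.float64(6.6)]
BEST 5.478734367166824
shift [ 0.03  -0.085 -0.233] turn 0.0 dir [-0.71  0.71  0.  ] -> [28.3 -0.2] [-0.023  0.431  0.255] [ 1.76 -0.02  1.82 -0.49  1.46  2.82]
shift [ 0.198  0.072 -0.135] turn 6.67 dir [-0.71  0.   -0.71] -> [18.2  1.6] [0.067 0.416 0.226] [ 1.43 -0.14  1.95 -0.33  1.28  2.82]
shift [ 0.115 -0.05  -0.216] turn 3.33 dir [-0.71  0.71  0.  ] -> [12.8  3.6] [0.129 0.476 0.264] [ 1.25 -0.06  1.78 -0.2   1.3   2.82]
shift [0.212 0.133 0.   ] turn 0.0 dir [-0.71  0.   -0.71] -> [9.3 4.7] [0.088 0.45  0.15 ] [ 1.28 -0.02  1.98 -0.15  1.06  2.82]
shift [ 0.245 -0.04  -0.026] turn -3.33 dir [-1.  0.  0.] -> [7.7 4.5] [-0.082  0.451  0.156] [ 1.66  0.01  1.93 -0.15  1.13  2.82]
shift [ 0.22  -0.033 -0.113] turn 3.33 dir [-1.  0.  0.] -> [1.  5.4] [-0.045  0.445  0.162] [ 1.48 -0.06  1.98 -0.01  1.12  2.82]
real	2m17.177s
user	8m49.710s
sys	0m0.273s
```

Call:
{"name": "jog_arm", "arguments": {
  "motion": [
    [[0.006, -0.017, -0.047, 0], [0.012, -0.034, -0.093, 0], [0.018, -0.051, -0.14, 0], [0.024, -0.068, -0.186, 0], [0.03, -0.085, -0.233, 0]]
  ]
}}

```text
clock: 27.3
tcp_pos: [-0.0096, 0.429, 0.254]
orientation: [0.028, -0.602, 0.714, -0.358]
ft_force: [0.7, 0.7, -1.5]
width: 0.0512
```

Call:
{"name": "jog_arm", "arguments": {
  "motion": [
    [[0.04, 0.014, -0.027, 1.33], [0.08, 0.028, -0.054, 2.67], [0.12, 0.043, -0.081, 4], [0.16, 0.057, -0.108, 5.33], [0.198, 0.072, -0.135, 6.67]]
  ]
}}

```text
clock: 27.8
tcp_pos: [0.0829, 0.4088, 0.2262]
orientation: [-0.032, -0.685, 0.7, -0.199]
ft_force: [-0.1, -0.2, -1.0]
width: 0.0511
```

```bash
python3 - <<'E'
from h import *
from sim import tilt
show(); print(tilt(robot.get_obs()["q"]))
E
sed -i 's/search(q,6,14)/search(q,5,14)/' s5.py; timeout 575 python3 s5.py
```

```text
t 27.8 tcp [0.0829 0.4088 0.2262] q [ 1.4016 -0.1551  1.9586 -0.3336  1.2782  2.8198] 
R
 [[-0.9191  0.3212  0.2281]
 [-0.2348  0.0182 -0.9719]
 [-0.3163 -0.9468  0.0586]] w 0.051052601855035525 F [-0.0571 -0.2405 -1.0037]
(np.float64(18.736958068509225), np.float64(1.0445456906312478))
0 [np.float64(11.6), np.float64(12.5), np.float64(12.7), np.float64(13.1)]
1 [np.float64(9.2), np.float64(9.3), np.float64(9.5), np.float64(9.9)]
2 [np.float64(8.0), np.float64(8.0), np.float64(8.0), np.float64(8.0)]
3 [np.float64(6.1), np.float64(6.2), np.float64(6.4), np.float64(6.5)]
4 [np.float64(5.7), np.float64(5.7), np.float64(5.7), np.float64(5.7)]
BEST 5.6619692456603845
shift [ 0.23  -0.08  -0.057] turn 0.0 dir [-1.  0.  0.] -> [15.8  1.5] [0.029 0.393 0.255] [ 1.49 -0.22  1.94 -0.28  1.38  2.82]
shift [ 0.112 -0.044 -0.219] turn 6.67 dir [-0.71  0.71  0.  ] -> [7.3 5.6] [0.114 0.43  0.277] [ 1.17 -0.2   1.87 -0.08  1.34  2.82]
shift [ 0.248 -0.031  0.014] turn -3.33 dir [-1.  0.  0.] -> [5.9 5.7] [-0.045  0.426  0.281] [ 1.55 -0.22  1.87 -0.1   1.39  2.82]
shift [ 0.22  -0.036  0.113] turn 0.0 dir [-0.71 -0.71  0.  ] -> [3.5 5.7] [-0.074  0.297  0.285] [ 1.6  -0.54  2.07 -0.06  1.51  2.82]
shift [ 0.182  0.165 -0.047] turn 0.0 dir [-0.71  0.   -0.71] -> [0.5 5.6] [-0.099  0.302  0.16 ] [ 1.63 -0.4   2.25 -0.02  1.2   2.82]
```

Call:
{"name": "jog_arm", "arguments": {
  "motion": [
    [[0.046, -0.016, -0.011, 0], [0.092, -0.032, -0.023, 0], [0.138, -0.048, -0.034, 0], [0.184, -0.064, -0.046, 0], [0.23, -0.08, -0.057, 0]]
  ]
}}

```text
clock: 28.3
tcp_pos: [0.0276, 0.3929, 0.2557]
orientation: [0.006, -0.686, 0.698, -0.202]
ft_force: [0.5, -0.2, -1.3]
width: 0.051
```

Call:
{"name": "jog_arm", "arguments": {
  "motion": [
    [[0.022, -0.009, -0.044, 1.33], [0.045, -0.018, -0.088, 2.67], [0.067, -0.026, -0.131, 4], [0.09, -0.035, -0.175, 5.33], [0.112, -0.044, -0.219, 6.67]]
  ]
}}

```text
clock: 28.8
tcp_pos: [0.114, 0.4314, 0.2787]
orientation: [0.066, 0.739, -0.67, 0.027]
ft_force: [0.5, 0.1, -1.8]
width: 0.0515
```

```bash
python3 - <<'E'
from h import *
from sim import tilt
show(); print(tilt(robot.get_obs()["q"]))
E
sed -i 's/.14<p\[2\]<.6/.11<p[2]<.6/; s/<.27 or p\[0\]<-.1/<.22 or p[0]<-.15/' s5.py; grep -n "p\[2\]" s5.py; timeout 575 python3 s5.py
```

```text
t 28.8 tcp [0.114  0.4314 0.2787] q [ 1.18   -0.2004  1.8601 -0.0888  1.3439  2.8201] 
R
 [[-0.99    0.1324 -0.0485]
 [ 0.0613  0.0946 -0.9936]
 [-0.127  -0.9867 -0.1018]] w 0.051480225784580044 F [ 0.457   0.0871 -1.7874]
(np.float64(7.645265245800355), np.float64(5.427653748527716))
20:                if not(.11<p[2]<.6) or np.hypot(p[0],p[1])<.22 or p[0]<-.15 or p[0]>.45 or not -.15<p[1]<ylim: continue
0 [np.float64(8.0), np.float64(8.0), np.float64(8.1), np.float64(8.3)]
1 [np.float64(5.9), np.float64(6.2), np.float64(6.4), np.float64(6.5)]
2 [np.float64(5.1), np.float64(5.2), np.float64(5.2), np.float64(5.3)]
3 [np.float64(3.9), np.float64(4.8), np.float64(4.8), np.float64(4.8)]
4 [np.float64(3.9), np.float64(3.9), np.float64(3.9), np.float64(3.9)]
BEST 3.931418176032436
shift [ 0.248 -0.033  0.012] turn -3.33 dir [-1.  0.  0.] -> [6.3 5.5] [-0.045  0.428  0.282] [ 1.55 -0.21  1.86 -0.11  1.4   2.82]
shift [ 0.221 -0.036  0.111] turn 0.0 dir [-0.71 -0.71  0.  ] -> [3.9 5.5] [-0.074  0.3    0.287] [ 1.6  -0.53  2.06 -0.07  1.52  2.82]
shift [ 0.226 -0.029  0.103] turn -3.33 dir [-0.71 -0.71  0.  ] -> [2.4 4.9] [-0.149  0.184  0.289] [ 1.98 -0.72  2.15 -0.07  1.65  2.82]
shift [0.022 0.249 0.009] turn 6.67 dir [ 0.  0. -1.] -> [-1.5  3.6] [-0.056  0.219  0.122] [ 1.37 -0.66  2.46  0.04  1.29  2.82]
```

Call:
{"name": "jog_arm", "arguments": {
  "motion": [
    [[0.05, -0.007, 0.002, -0.67], [0.1, -0.013, 0.005, -1.33], [0.15, -0.02, 0.007, -2], [0.2, -0.026, 0.01, -2.67], [0.248, -0.033, 0.012, -3.33]]
  ]
}}

```text
clock: 29.3
tcp_pos: [-0.0472, 0.4268, 0.2818]
orientation: [-0.07, 0.723, -0.669, 0.158]
ft_force: [0.4, 1.2, -2.3]
width: 0.0513
```

Call:
{"name": "jog_arm", "arguments": {
  "motion": [
    [[0.044, -0.007, 0.022, 0], [0.088, -0.014, 0.044, 0], [0.133, -0.021, 0.067, 0], [0.177, -0.029, 0.089, 0], [0.221, -0.036, 0.111, 0]]
  ]
}}

```text
clock: 29.8
tcp_pos: [-0.0743, 0.298, 0.2863]
orientation: [-0.096, 0.723, -0.666, 0.156]
ft_force: [-0.6, -0.2, -1.6]
width: 0.0509
```

```bash
python3 - <<'E'
from h import *
from sim import tilt
show(); print(tilt(robot.get_obs()["q"]))
E
sed -i 's/<.22 or p\[0\]/<.245 or p[0]/;s/search(q,5,14)/search(q,4,24)/' s5.py; timeout 575 python3 s5.py
```

```text
t 29.8 tcp [-0.0743  0.298   0.2863] q [ 1.6082 -0.5336  2.065  -0.0732  1.5177  2.8201] 
R
 [[-0.9327  0.0695  0.3539]
 [-0.347   0.0949 -0.9331]
 [-0.0985 -0.9931 -0.0644]] w 0.05088689322357741 F [-0.6103 -0.1946 -1.5969]
(np.float64(4.0050232572268385), np.float64(5.44421210666023))
0 [np.float64(5.4), np.float64(5.5), np.float64(5.5), np.float64(5.8)]
1 [np.float64(5.1), np.float64(5.2), np.float64(5.2), np.float64(5.2)]
2 [np.float64(5.0), np.float64(5.1), np.float64(5.1), np.float64(5.1)]
3 [np.float64(5.0), np.float64(5.0), np.float64(5.0), np.float64(5.0)]
BEST 5.048450761923623
shift [ 0.147 -0.188 -0.074] turn 0.0 dir [-0.71  0.    0.71] -> [2.1 5.4] [-0.099  0.305  0.416] [ 1.66 -0.51  1.79 -0.05  1.77  2.82]
shift [ 0.15  -0.182 -0.081] turn 0.0 dir [-0.71  0.    0.71] -> [0.9 5.2] [-0.12   0.317  0.544] [ 1.7  -0.41  1.48 -0.03  1.98  2.82]
shift [ 0.226 -0.004 -0.106] turn 0.0 dir [-1.  0.  0.] -> [-0.5  5. ] [-0.143  0.34   0.544] [ 1.74 -0.35  1.44 -0.01  1.97  2.82]
```

```bash
cat > s6.py <<'E'
import s5
from s5 import *
if __name__=="__main__":
    from workcell import robot
    q=np.array(robot.get_obs()["q"])
    R0=fk(q,P)[1]
    for tgt in [(.42,.0,.3),(.5,.05,.3),(.45,.09,.35),(.42,-.1,.3)]:
        # reach tgt with same tool y, at q6 near -2.7
        qq=q.copy(); qq[0]=0; qq[5]=-2.5
        y=R0[:,1]; 
        # choose yaw so q6=-2.75
        best=None
        for yaw in np.radians(np.arange(-180,181,5)):
            Rt=R0@Ro.from_rotvec([0,yaw,0]).as_matrix()
            r=s3.ik(qq,np.array(tgt),Rt,.6)
            p,T=fk(r,P); err=np.linalg.norm(p-tgt)+np.linalg.norm(T-Rt)
            if err<1e-2 and (best is None or abs(r[5]+2.75)<abs(best[5]+2.75)): best=r
        if best is None: print(tgt,"none"); continue
        print(tgt,"start",np.round(best,2),np.round(tilt(best),1))
        for n in (1,2):
            res=[]
            st=[(best,[])] if n==1 else [(r,a) for _,r,a in keep]
            for s,a in st:
                for i in range(len(dirs3)):
                    for t in(-40,-20,0):
                        R=fk(s,P)[1]; r=callt(s,R.T@dirs3[i]*.25,t); p=fk(r,P)[0]
                        if .2<p[2]<.6 and p[0]>.3: res.append((ang(r),r,a+[(i,t)]))
            res.sort(key=lambda z:z[0]); keep=res[:6]; b=keep[0]
            print("  ",n,round(b[0],2),np.round(tilt(b[1]),1),np.round(fk(b[1],P)[0],2),np.round(b[1],2),[(list(np.round(dirs3[i],1)),t) for i,t in b[2]],flush=True)
E
timeout 570 python3 s6.py
```

```text
(0.42, 0.0, 0.3) start [-0.29 -0.24  1.84  0.11  1.5  -2.75] [4.  5.4]
   1 3.69 [3.6 1. ] [0.57 0.01 0.31] [-0.15  0.12  1.49  0.03  1.47 -2.82] [([np.float64(0.7), np.float64(-0.7), np.float64(0.0)], -20)]
   2 2.08 [1.9 0.8] [ 0.4  -0.1   0.31] [-0.48 -0.24  1.82  0.03  1.54 -2.82] [([np.float64(0.0), np.float64(-1.0), np.float64(0.0)], 0), ([np.float64(-0.7), np.float64(-0.7), np.float64(0.0)], 0)]
(0.5, 0.05, 0.3) start [-0.14 -0.05  1.68  0.1   1.46 -2.78] [4.  5.4]
   1 4.28 [4.3 0.4] [0.63 0.08 0.3 ] [-0.01  0.24  1.36  0.01  1.47 -2.82] [([np.float64(0.7), np.float64(-0.7), np.float64(0.0)], -20)]
   2 2.65 [2.6 0.3] [ 0.56 -0.09  0.31] [-0.33  0.11  1.49  0.02  1.5  -2.82] [([np.float64(0.0), np.float64(-1.0), np.float64(0.0)], 0), ([np.float64(0.0), np.float64(-1.0), np.float64(0.0)], 0)]
(0.45, 0.09, 0.35) start [-0.06 -0.18  1.69  0.1   1.56 -2.77] [4.  5.4]
   1 4.44 [3.7 2.5] [0.46 0.04 0.22] [-0.14 -0.07  1.87  0.05  1.29 -2.82] [([np.float64(0.0), np.float64(-0.7), np.float64(-0.7)], 0)]
   2 3.12 [ 3.  -0.8] [ 0.49 -0.02  0.22] [-0.22 -0.01  1.81 -0.    1.29 -2.82] [([np.float64(0.0), np.float64(-0.7), np.float64(-0.7)], 0), ([np.float64(0.0), np.float64(-1.0), np.float64(0.0)], 0)]
(0.42, -0.1, 0.3) start [-0.52 -0.19  1.8   0.12  1.51 -2.72] [4.  5.4]
   1 2.6 [2.4 1.1] [ 0.5  -0.11  0.31] [-0.41 -0.02  1.63  0.03  1.5  -2.82] [([np.float64(0.0), np.float64(-1.0), np.float64(0.0)], -20)]
   2 1.72 [ 1.6 -0.6] [ 0.31 -0.05  0.31] [-0.44 -0.48  1.99  0.    1.6  -2.82] [([np.float64(0.0), np.float64(-1.0), np.float64(0.0)], -20), ([np.float64(-1.0), np.float64(0.0), np.float64(0.0)], 0)]
```

```bash
cat > wp.py <<'E'
import sys; from h import *
from sim import tilt
show(); print(tilt(robot.get_obs()["q"]), plan([float(v) for v in sys.argv[1:4]]))
E
python3 wp.py .12 .37 .34
```

```text
t 29.8 tcp [-0.0743  0.298   0.2863] q [ 1.6082 -0.5336  2.065  -0.0732  1.5177  2.8201] 
R
 [[-0.9327  0.0695  0.3539]
 [-0.347   0.0949 -0.9331]
 [-0.0985 -0.9931 -0.0644]] w 0.05088689322357741 F [-0.6103 -0.1946 -1.5969]
(np.float64(4.0050232572268385), np.float64(5.44421210666023)) [-0.2115 -0.033  -0.0018]
```

Call:
{"name": "jog_arm", "arguments": {
  "motion": [
    [[-0.035, -0.005, 0, -1], [-0.08, -0.012, 0, -2.2], [-0.125, -0.02, 0, -3.4], [-0.17, -0.027, 0, -4.6], [-0.21, -0.033, 0, -5.8]]
  ]
}}

```text
clock: 30.3
tcp_pos: [0.1035, 0.3631, 0.3357]
orientation: [-0.281, 0.649, -0.611, 0.356]
ft_force: [-0.4, 0.3, -1.3]
width: 0.051
```

```bash
python3 wp.py .29 .25 .35
```

```text
t 30.3 tcp [0.1035 0.3631 0.3357] q [ 1.0767 -0.3917  1.8822 -0.0162  1.5339  1.7115] 
R
 [[-0.5892  0.0697  0.805 ]
 [-0.7993  0.0953 -0.5933]
 [-0.118  -0.993  -0.0004]] w 0.05102066890638291 F [-0.3765  0.2814 -1.3321]
(np.float64(4.015073350740212), np.float64(5.465789671309692)) [-0.0211 -0.012   0.2172]
```

Call:
{"name": "jog_arm", "arguments": {
  "motion": [
    [[-0.004, -0.002, 0.045, -1.2], [-0.008, -0.005, 0.09, -2.5], [-0.013, -0.007, 0.135, -3.8], [-0.017, -0.01, 0.18, -5.1], [-0.021, -0.012, 0.217, -6.4]]
  ]
}}

```text
clock: 30.8
tcp_pos: [0.261, 0.266, 0.3473]
orientation: [-0.436, 0.529, -0.513, 0.517]
ft_force: [0.4, 0.5, -1.7]
width: 0.0513
```

```bash
python3 wp.py .39 .05 .34
```

```text
t 30.8 tcp [0.261  0.266  0.3473] q [ 0.5202 -0.4118  1.8724  0.047   1.5734  0.6119] 
R
 [[-0.0855  0.0698  0.9939]
 [-0.9913  0.0941 -0.0919]
 [-0.0999 -0.9931  0.0611]] w 0.051270059991662724 F [ 0.4332  0.5236 -1.7322]
(np.float64(4.017717179279047), np.float64(5.39703073189134)) [ 0.2038 -0.0041  0.1476]
```

Call:
{"name": "jog_arm", "arguments": {
  "motion": [
    [[0.037, 0, 0.027, -1.4], [0.074, -0.001, 0.054, -2.8], [0.11, -0.002, 0.08, -4.2], [0.148, -0.003, 0.107, -5.6], [0.18, -0.004, 0.13, -7]]
  ]
}}

```text
clock: 31.3
tcp_pos: [0.3548, 0.1077, 0.3417]
orientation: [-0.561, 0.366, -0.373, 0.642]
ft_force: [-0.1, 0.3, -1.7]
width: 0.0511
```

```bash
python3 wp.py .42 -.06 .31
```

```text
t 31.3 tcp [0.3548 0.1077 0.3417] q [-0.0238 -0.3954  1.8727  0.0948  1.5968 -0.4876] 
R
 [[ 0.4542  0.0693  0.8882]
 [-0.8894  0.093   0.4476]
 [-0.0516 -0.9932  0.1039]] w 0.05112203660893788 F [-0.1141  0.338  -1.7179]
(np.float64(3.9922347357536943), np.float64(5.336426846923403)) [ 0.1804  0.0204 -0.0204]
```

Call:
{"name": "jog_arm", "arguments": {
  "motion": [
    [[0.03, 0.004, -0.004, -1.4], [0.07, 0.008, -0.008, -2.8], [0.11, 0.012, -0.012, -4.2], [0.15, 0.016, -0.016, -5.6], [0.18, 0.02, -0.02, -7]]
  ]
}}

```text
clock: 31.8
tcp_pos: [0.4193, -0.0604, 0.3099]
orientation: [-0.653, 0.131, -0.165, 0.727]
ft_force: [1.1, 0.1, -2.1]
width: 0.051
```

```bash
python3 wp.py .43 -.1 .31
```

```text
t 31.8 tcp [ 0.4193 -0.0604  0.3099] q [-0.4348 -0.2206  1.8091  0.1131  1.5297 -1.5871] 
R
 [[ 0.9115  0.0688  0.4055]
 [-0.4105  0.0923  0.9072]
 [ 0.025  -0.9933  0.1124]] w 0.050990910055277054 F [ 1.0721  0.1289 -2.1176]
(np.float64(3.9627209337671068), np.float64(5.298510322573462)) [ 0.026  -0.003  -0.0316]
```

Call:
{"name": "jog_arm", "arguments": {
  "motion": [
    [[0.006, -0.001, -0.008, -1.4], [0.013, -0.001, -0.016, -2.8], [0.02, -0.002, -0.024, -4.2], [0.026, -0.003, -0.03, -5.6], [0.026, -0.003, -0.03, -7]]
  ]
}}

```text
clock: 32.3
tcp_pos: [0.4302, -0.0976, 0.3101]
orientation: [-0.669, -0.138, 0.081, 0.726]
ft_force: [0.5, 1.0, -1.1]
width: 0.0508
```

```bash
python3 wp.py .43 -.1 .31
cat > s7.py <<'E'
import s5
from s5 import *
def ex7(a):
    q,(i,t)=a; R0=fk(q,P)[1]; return callt(q,R0.T@dirs3[i]*.25,t)
if __name__=="__main__":
    from workcell import robot
    q0=np.array(robot.get_obs()["q"])
    A=[(i,t) for i in range(len(dirs3)) for t in(-40,-30,-20,-10,0) if i or t]
    beam=[(0,q0,[])]
    with Pool(4) as pool:
        for it in range(3):
            jobs=[(b[1],a,b[2]) for b in beam for a in A]
            rs=pool.map(ex7,[(j[0],j[1]) for j in jobs],chunksize=8)
            res=[]
            for j,r in zip(jobs,rs):
                p=fk(r,P)[0]
                if .2<p[2]<.6 and p[0]>.3 and p[0]<.65: res.append((ang(r),r,j[2]+[j[1]]))
            res.sort(key=lambda z:z[0]); beam=res[:40]; b=beam[0]; q=q0; print(it,round(b[0],2))
            for a in b[2]:
                R0=fk(q,P)[1]; s=R0.T@dirs3[a[0]]*.25; q=ex7((q,a)); print("  shift",np.round(s,3),"turn",round(a[1]/6,2),"->",np.round(tilt(q),1),np.round(fk(q,P)[0],3),np.round(q,2),flush=True)
E
timeout 500 python3 s7.py
```

```text
t 32.3 tcp [ 0.4302 -0.0976  0.3101] q [-0.5037 -0.1719  1.7686  0.114   1.5302 -2.3893] 
R
 [[ 0.9488  0.0679 -0.3084]
 [ 0.3018  0.0923  0.9489]
 [ 0.0929 -0.9934  0.0671]] w 0.05078740559103423 F [ 0.4958  0.9541 -1.1166]
(np.float64(3.911032888802674), np.float64(5.298702657614196)) [-0.0009 -0.0001 -0.0022]
0 1.35
  shift [-0.075 -0.023 -0.237] turn -6.67 -> [ 1.3 -0.2] [ 0.5   -0.17   0.314] [-0.5   0.04  1.56  0.01  1.52 -2.82]
1 0.05
  shift [-0.221 -0.028 -0.113] turn -1.67 -> [2.  3.4] [ 0.331 -0.199  0.314] [-0.82 -0.27  1.84  0.07  1.6  -2.82]
  shift [-0.234 -0.017 -0.087] turn -3.33 -> [ 0. -0.] [ 0.361 -0.125  0.315] [-0.56 -0.29  1.84  0.    1.58 -2.82]
2 0.03
  shift [-0.221 -0.028 -0.113] turn -3.33 -> [1.9 2.5] [ 0.36  -0.15   0.316] [-0.66 -0.28  1.84  0.05  1.58 -2.82]
  shift [-0.245 -0.013 -0.049] turn 0.0 -> [0.4 0.6] [ 0.33  -0.166  0.317] [-0.71 -0.32  1.87  0.01  1.6  -2.82]
  shift [ 0.003 -0.25   0.001] turn -1.67 -> [-0. -0.] [ 0.355 -0.127  0.552] [-0.57 -0.27  1.36 -0.    2.05 -2.82]
```

Call:
{"name": "jog_arm", "arguments": {
  "motion": [
    [[-0.015, -0.005, -0.047, -1.33], [-0.03, -0.009, -0.095, -2.67], [-0.045, -0.014, -0.142, -4], [-0.06, -0.018, -0.19, -5.33], [-0.075, -0.023, -0.237, -6.67]]
  ]
}}

```text
clock: 32.8
tcp_pos: [0.5001, -0.1722, 0.314]
orientation: [0.661, 0.266, -0.249, -0.656]
ft_force: [-0.8, 0.2, -1.4]
width: 0.051
```

```bash
python3 wp.py .688 -.19 .2
python3 - <<'E'
from h import *
im=robot.capture("wrist"); cv2.imwrite("pics/w23.png",im[:,:,::-1])
im=robot.capture("side"); cv2.imwrite("pics/side23.png",im[:,:,::-1])
E
```

```text
t 32.8 tcp [ 0.5001 -0.1722  0.314 ] q [-0.5034  0.0385  1.5591  0.0132  1.5228 -2.8203] 
R
 [[ 0.7344  0.0249 -0.6782]
 [ 0.6784  0.0014  0.7347]
 [ 0.0192 -0.9997 -0.0159]] w 0.050958880165257965 F [-0.7888  0.2391 -1.3729]
(np.float64(1.4252134058721808), np.float64(0.07968597546307453)) [ 0.1238  0.1186 -0.1387]
```

View pics/side23.png

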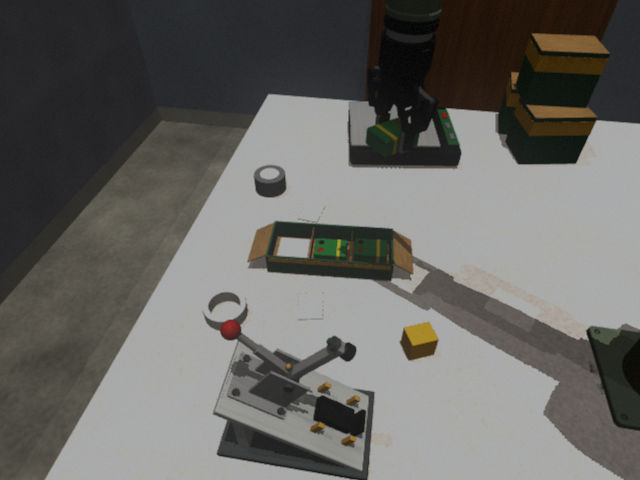

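View pics/w23.png

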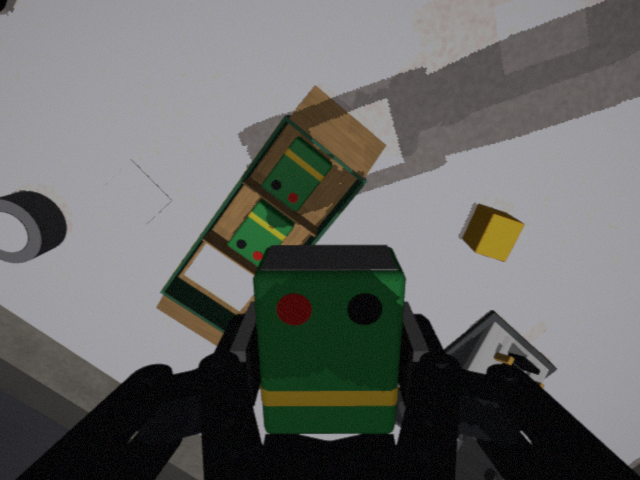

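Call:
{"name": "jog_arm", "arguments": {
  "motion": [
    [[0.025, 0.012, -0.03, 1.3], [0.055, 0.03, -0.065, 2.6], [0.085, 0.05, -0.1, 3.9], [0.112, 0.068, -0.128, 5.2], [0.122, 0.078, -0.138, 6.4]]
  ]
}}

```text
clock: 33.4
tcp_pos: [0.6857, -0.1893, 0.2368]
orientation: [-0.705, -0.033, 0.017, 0.708]
ft_force: [-0.2, -0.0, -1.6]
width: 0.0511
```

Run:
```python
from h import *
from sim import tilt
show(); o,p,R=st(); print(tilt(o["q"]),"yaw",np.degrees(np.arctan2(R[1,0],R[0,0])),plan([.688,-.19,.1]))
i=robot.camera_info("wrist");im=robot.capture("wrist"); cv2.imwrite("pics/w24.png",im[:,:,::-1])
im=robot.capture("top"); cv2.imwrite("pics/top24.png",im[:,:,::-1])
a=.074; c=np.array([.602,-.1938]); 
def cw(x,y,z): return np.array([c[0]+x*np.cos(a)-y*np.sin(a),c[1]+x*np.sin(a)+y*np.cos(a),z])
print("carton rim corners in wrist",proj("w",[cw(x,y,.048) for x,y in((.132,.056),(.132,-.056),(.0435,.056),(.0435,-.056))],i))
```

```text
t 33.4 tcp [ 0.6857 -0.1893  0.2368] q [-0.3964  0.4781  1.1733  0.0124  1.4716 -2.0388] 
R
 [[ 0.9973  0.022  -0.0705]
 [ 0.0704  0.0042  0.9975]
 [ 0.0222 -0.9997  0.0027]] w 0.05112388566088937 F [-0.168  -0.0396 -1.5916]
(np.float64(1.2596635279089008), np.float64(0.2419020837849255)) yaw 4.0369372730838995 [-0.0008  0.1368 -0.0012]
carton rim corners in wrist [[388.9422 255.2314]
 [272.0548 255.8017]
 [394.1174 161.6595]
 [266.3378 162.2409]]
```

View pics/w24.png

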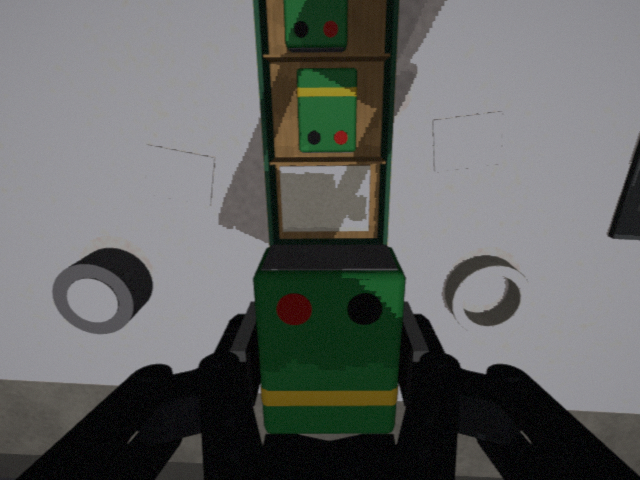

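View pics/top24.png

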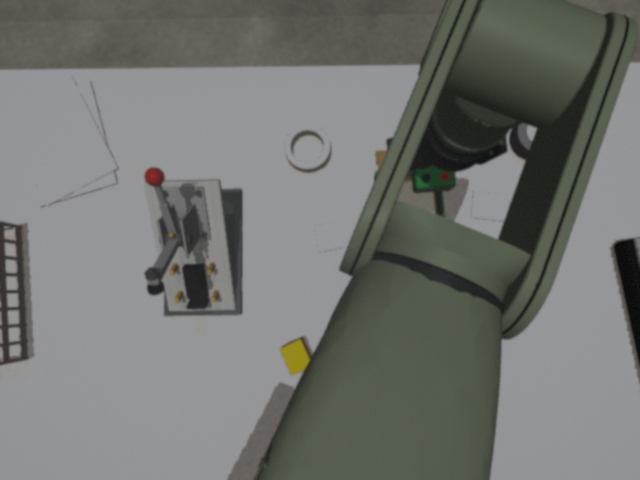

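Run:
```python
from h import *
i=robot.camera_info("wrist")
a=.074; c=np.array([.688,-.190])
def cw(x,y,z): return np.array([c[0]+x*np.cos(a)-y*np.sin(a),c[1]+x*np.sin(a)+y*np.cos(a),z])
print(proj("w",[cw(x,y,.006) for x,y in((.034,.045),(.034,-.045),(-.034,.045),(-.034,-.045),(0,0))],i))
im=cv2.imread("pics/w24.png"); cv2.imwrite("pics/c.png",cv2.convertScaleAbs(cv2.resize(im[140:260,240:420],None,fx=4,fy=4,interpolation=cv2.INTER_CUBIC),alpha=1.6))
```

```text
[[369.6031 232.1215]
 [284.2264 232.1237]
 [372.2419 167.087 ]
 [281.4992 167.0252]
 [326.9143 200.5806]]
```

View pics/c.png

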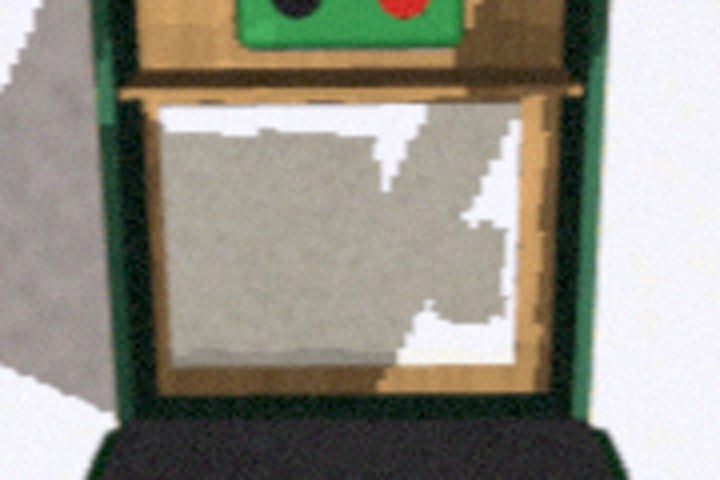

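```bash
python3 wp.py .687 -.1915 .07 | tail -1
```

```text
(np.float64(1.116459782587521), np.float64(0.29461715214993484)) [-0.0005  0.1663 -0.0033]
```

Call:
{"name": "jog_arm", "arguments": {
  "motion": [
    [[0, 0.025, -0.003, 0], [0, 0.065, -0.003, 0], [0, 0.11, -0.003, 0], [0, 0.145, -0.003, 0], [0, 0.165, -0.003, 0]]
  ]
}}

```text
clock: 34.0
tcp_pos: [0.6852, -0.1913, 0.0723]
orientation: [-0.705, -0.034, 0.021, 0.708]
ft_force: [-0.5, -0.1, -1.6]
width: 0.0509
```

```bash
python3 wp.py .687 -.1915 .01
python3 - <<'E'
from h import *
im=robot.capture("wrist"); cv2.imwrite("pics/w25.png",im[:,:,::-1])
im=robot.capture("side"); cv2.imwrite("pics/side25.png",cv2.resize(im[180:330,220:440],None,fx=3.5,fy=3.5,interpolation=cv2.INTER_CUBIC)[:,:,::-1])
E
```

```text
t 34.0 tcp [ 0.6852 -0.1913  0.0723] q [-0.3992  0.6244  1.3053  0.013   1.1961 -2.0521] 
R
 [[ 0.9968  0.0192 -0.0775]
 [ 0.0774  0.005   0.997 ]
 [ 0.0195 -0.9998  0.0035]] w 0.05094227137703254 F [-0.4958 -0.0977 -1.5598]
(np.float64(1.1000429342679163), np.float64(0.2870576591440695)) [ 0.0006  0.0623 -0.0005]
```

View pics/side25.png

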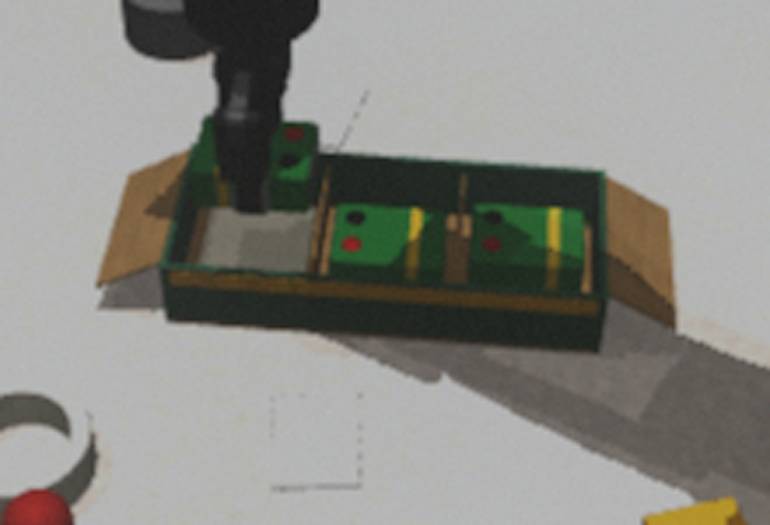

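View pics/w25.png

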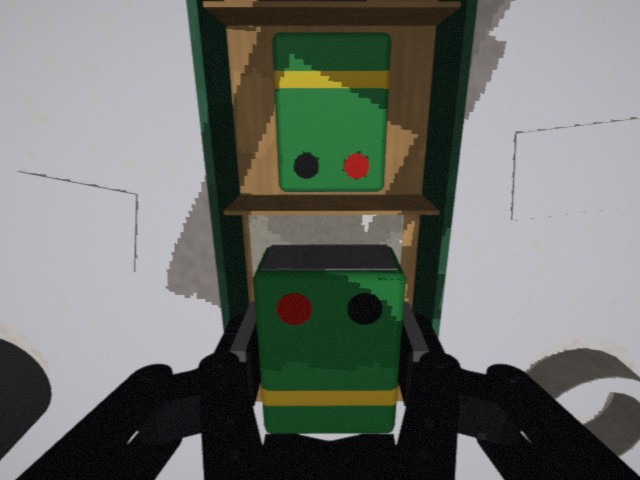

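Call:
{"name": "jog_arm", "arguments": {
  "motion": [
    [[0, 0.012, 0, 0], [0, 0.026, 0, 0], [0, 0.038, 0, 0], [0, 0.048, 0, 0], [0, 0.052, 0, 0]]
  ]
}}

```text
clock: 34.6
tcp_pos: [0.6888, -0.1913, 0.0216]
orientation: [-0.705, -0.035, 0.018, 0.708]
ft_force: [0.0, -0.2, -1.7]
width: 0.0508
```

```bash
python3 wp.py .687 -.1915 .006
```

```text
t 34.6 tcp [ 0.6888 -0.1913  0.0216] q [-0.3975  0.6903  1.3158  0.0143  1.1162 -2.0497] 
R
 [[ 0.9969  0.0228 -0.0752]
 [ 0.0751  0.0043  0.9972]
 [ 0.0231 -0.9997  0.0026]] w 0.05075179322180165 F [ 0.0188 -0.2435 -1.6787]
(np.float64(1.3078942211073652), np.float64(0.24774122707126203)) [-0.0022  0.0156 -0.0001]
```

Call:
{"name": "jog_arm", "arguments": {
  "motion": [
    [[-0.001, 0.003, 0, 0], [-0.001, 0.006, 0, 0], [-0.001, 0.009, 0, 0], [-0.001, 0.011, 0, 0], [-0.001, 0.012, 0, 0]]
  ]
}}

```text
clock: 35.1
tcp_pos: [0.6892, -0.1918, 0.0114]
orientation: [-0.706, -0.036, 0.017, 0.707]
ft_force: [0.3, 0.2, -2.0]
width: 0.0511
```

```bash
python3 wp.py .687 -.1915 .006
```

```text
t 35.1 tcp [ 0.6892 -0.1918  0.0114] q [-0.398   0.7029  1.3192  0.0145  1.0975 -2.0502] 
R
 [[ 0.9969  0.0254 -0.075 ]
 [ 0.0749  0.0033  0.9972]
 [ 0.0256 -0.9997  0.0014]] w 0.05111027440252891 F [ 0.2563  0.165  -1.9556]
(np.float64(1.45646756280569), np.float64(0.18829032727829936)) [-0.0023  0.0054  0.0005]
```

No contact yet; small steps.

Call:
{"name": "jog_arm", "arguments": {
  "motion": [
    [[0, 0.001, 0, 0], [0, 0.002, 0, 0], [0, 0.003, 0, 0], [0, 0.004, 0, 0], [0, 0.004, 0, 0]]
  ]
}}

```text
clock: 35.6
tcp_pos: [0.6891, -0.1917, 0.0072]
orientation: [-0.706, -0.035, 0.018, 0.707]
ft_force: [0.3, 0.2, -1.7]
width: 0.0504
```

Call:
{"name": "jog_arm", "arguments": {
  "motion": [
    [[0, 0.001, 0, 0], [0, 0.0015, 0, 0], [0, 0.002, 0, 0], [0, 0.0025, 0, 0], [0, 0.0025, 0, 0]]
  ]
}}

```text
clock: 36.1
tcp_pos: [0.6895, -0.1918, 0.0064]
orientation: [-0.706, -0.036, 0.018, 0.707]
ft_force: [-2.6, 0.9, 6.0]
width: 0.0512
```

```bash
python3 wp.py .687 -.1915 .006
python3 - <<'E'
from h import *
im=robot.capture("wrist"); cv2.imwrite("pics/w26.png",im[:,:,::-1])
im=robot.capture("side"); cv2.imwrite("pics/side26.png",cv2.resize(im[180:330,220:440],None,fx=3.5,fy=3.5,interpolation=cv2.INTER_CUBIC)[:,:,::-1])
E
```

```text
t 36.1 tcp [ 0.6895 -0.1918  0.0064] q [-0.3978  0.7101  1.3192  0.0145  1.0903 -2.0503] 
R
 [[ 0.9969  0.0253 -0.0751]
 [ 0.075   0.0033  0.9972]
 [ 0.0255 -0.9997  0.0013]] w 0.05122294675915269 F [-2.6485  0.8603  5.9522]
(np.float64(1.4523900073215172), np.float64(0.18622672803910065)) [-0.0025  0.0003  0.0005]
```

View pics/side26.png

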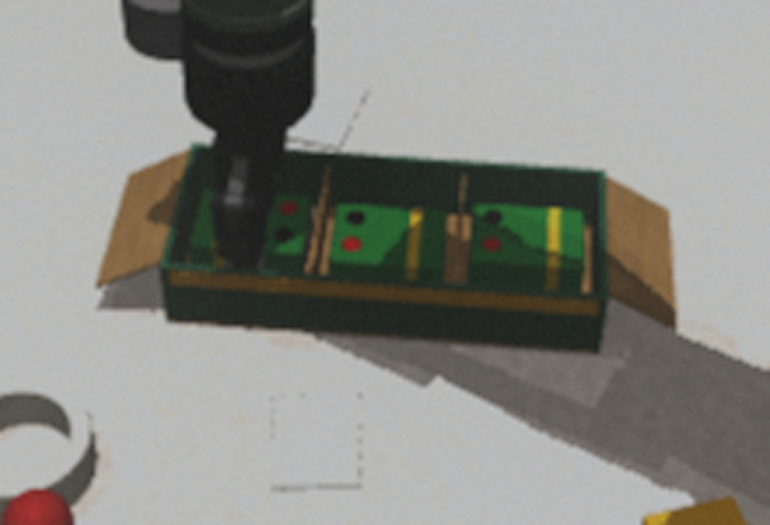

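View pics/w26.png

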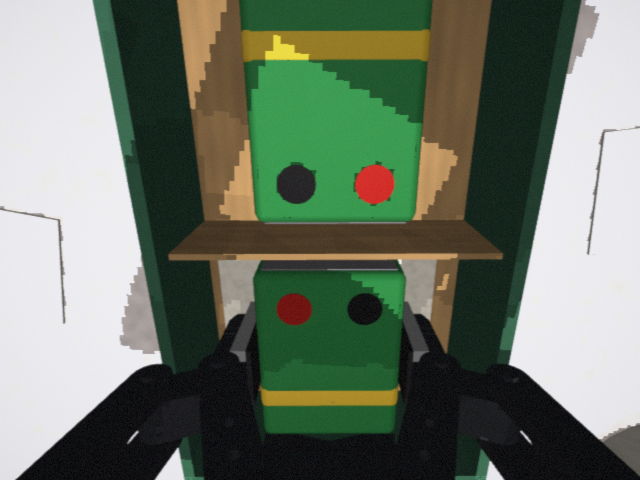

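Call:
{"name": "jog_arm", "arguments": {
  "motion": [
    [[0, 0, 0, 0], [0, 0, 0, 0], [0, 0, 0, 0], [0, 0, 0, 0], [0, 0, 0, 0]]
  ],
  "grip": 0.062
}}

```text
clock: 36.7
tcp_pos: [0.6892, -0.1918, 0.0047]
orientation: [-0.706, -0.035, 0.018, 0.707]
ft_force: [-0.1, 0.1, 1.2]
width: 0.0622
```

Call:
{"name": "jog_arm", "arguments": {
  "motion": [
    [[0, -0.008, 0, 0], [0, -0.02, 0, 0], [0, -0.04, 0, 0], [0, -0.07, 0, 0], [0, -0.1, 0, 0]]
  ]
}}

```text
clock: 37.2
tcp_pos: [0.6868, -0.1921, 0.1068]
orientation: [-0.706, -0.036, 0.017, 0.707]
ft_force: [-0.1, 0.6, 0.3]
width: 0.062
```

```bash
python3 wp.py .687 -.1915 .006
python3 - <<'E'
from h import *
im=robot.capture("wrist"); cv2.imwrite("pics/w27.png",im[:,:,::-1])
im=robot.capture("side"); cv2.imwrite("pics/side27.png",im[:,:,::-1])
E
```

```text
t 37.2 tcp [ 0.6868 -0.1921  0.1068] q [-0.3997  0.5861  1.2882  0.0136  1.245  -2.0497] 
R
 [[ 0.9969  0.0256 -0.075 ]
 [ 0.0749  0.0032  0.9972]
 [ 0.0258 -0.9997  0.0013]] w 0.06197755374030359 F [-0.0551  0.5906  0.2636]
(np.float64(1.4697877123237155), np.float64(0.18290433273272452)) [-0.0023  0.1008  0.0005]
```

View pics/w27.png

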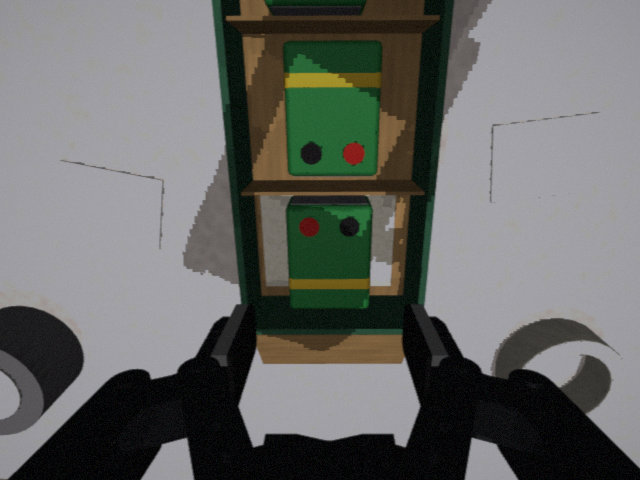

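View pics/side27.png

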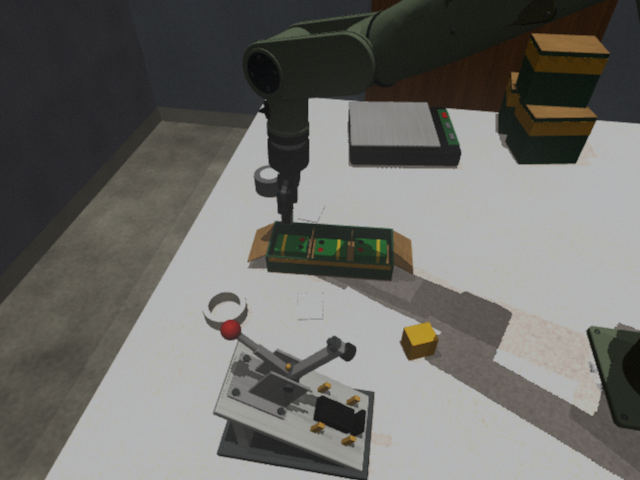

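Run:
```python
from h import *
i=robot.camera_info("wrist")
for uv in [(290,206),(369,206),(291,307),(369,307),(330,256)]: print(onz("w",uv,.036,i))
print([d for d in robot.find_in("side","housing")][:3])
```

```text
[ 0.6646 -0.2199  0.036 ]
[ 0.661  -0.1725  0.036 ]
[ 0.7345 -0.2167  0.036 ]
[ 0.7305 -0.1646  0.036 ]
[ 0.6955 -0.1934  0.036 ]
[{'position': [0.6862, -0.1821, 0.0334], 'conf': 0.83}]
```

Call:
{"name": "jog_arm", "arguments": {
  "motion": [
    [[0, -0.02, 0, 0], [0, -0.06, 0, 0], [0, -0.09, 0, 0], [0, -0.12, 0, 0], [0, -0.13, 0, 0]]
  ]
}}

```text
clock: 37.85
tcp_pos: [0.6849, -0.1931, 0.2387]
orientation: [0.707, 0.037, -0.016, -0.707]
ft_force: [1.2, 0.2, 0.9]
width: 0.0618
```

Call:
{"name": "jog_arm", "arguments": {
  "motion": [
    [[0, 0, 0, 0], [0, 0, 0, 0], [0, 0, 0, 0], [0, 0, 0, 0], [0, 0, 0, 0]]
  ]
}}

```text
clock: 38.35
tcp_pos: [0.6829, -0.1923, 0.2332]
orientation: [-0.705, -0.035, 0.018, 0.708]
ft_force: [-0.0, 0.0, -0.4]
width: 0.0617
```

```bash
python3 -c "
from workcell import robot
print(robot.sign_off()); print(robot.get_obs()['clock'])"
```

```text
the job is handed in; nothing more can be done
None
the job is handed in; nothing more can be done
```

The job is done and handed in at about 38.4 s; no verdict came back.

- **Tilting the tool:** the jog only shifts and turns about the tool's y axis. I tilted the gripper to the plate's normal by pushing against the arm's reach limit. I levelled it again later using the joint 2 and joint 6 limits.
- **Press-check:** on the first try the knob slipped out of the pads before dead centre, so I regripped it. On the second try it slipped again after dead centre, and the clamp snapped on by itself. It stayed on for more than 1 s, then I pushed it over centre and it sprang fully back. The pictures show it open, with the housing still seated until I lifted it. I had no direct reading of the pad force; I judged it from the knob's angle and the pictures.
- **Placing:** I lowered the housing onto the card until I felt about 8 N of contact, with the tool about 1.5 degrees off vertical. I opened the fingers to 62 mm inside the bay and withdrew straight up.
- **Last checks:**
  - The housing lies flat and right way up below the rim. My wrist-camera measurement put its centre about 9 mm from the card's centre, while the network's side-view position, about 4 mm accurate, was roughly 10 mm away from mine. Both are well inside 36 mm.
  - The clamp is back, and the packed housings, tape roll and yellow box look unmoved.
  - The gripper is clear, about 0.23 m above the bench.
- **Possible problems:** early on, a hard stop at full reach read about 91 N at the wrist, below the 120 N limit. Joint 3 read 0.225 there against its stated lower limit of 0.23; the arm carried on normally.

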